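Wedge the catch, raise the viewing-box lid and lock its folding stay

ROBOT

A 7-joint arm with a two-finger parallel gripper is mounted at the origin on the work surface. World frame = base frame: x ahead of the robot, y to its left, z up, the work surface at z = 0. Lengths are in m, angles in rad, forces in N, time in s.
With the tool pointing down it reaches from about 0.4 to 0.85 m from the base axis. Payload 4.5 kg.
Tool frame: the origin (TCP) lies at the very end of the fingers, on their centre line; the grasp point (between the pads) lies 19 mm behind it (r.grip_depth is the distance from the TCP to the grasp point, in m); z points along the fingers, x is the direction in which the jaws open and shut, and the axes are right-handed (so a half turn about z gives the same grasp; the last joint's range is limited). The gripper opens to 88 mm and grips with 3 to 60 N. Pads are 18 mm wide; open, the fingers measure 123 mm over their backs; the gripper's body (75 mm by 187 mm) begins 45 mm behind the grasp point.
Start: joints at [1.199, 0.689, -0.195, 1.565, 0.157, 0.902, -0.215], TCP at [0.247, -0.574, 0.239] pointing down, gripper open.
Joint ranges: [-3.01, 3.01], [-0.46, 2.08], [-1.47, 1.51], [0.13, 2.56], [-1, 4.14], [0.04, 2.09], [-2.66, 2.66]. Speed limits (rad/s): [2.57, 2.57, 3.14, 3.14, 3.14, 3.14, 3.14].

INTERFACE

Orientations are given as a unit quaternion [x, y, z, w].
In Python, from plant import r gives the robot as it stands. The module is installed in compiled form; this text tells all that it offers.
- The arm moves only by the shell command python3 -m jog 'ROWS' [FORCE]. ROWS is JSON, a list of rows, each a list of 5 numbers: the shift along the tool's x, y, z in units of 1 m (1.0 is 1 m), then the turn about the tool's z in units of 360 degrees (1.0 is 360 degrees), then the closure, from 0 (fully open) to 1 (shut). In form: [[dx, dy, dz, yaw, fingers], ...]. A call has 1 to 20 rows; each row shifts and turns the commanded pose from where the row before left it, along the tool's axes as they then stand; what a row does not reach is not made up. A row lasts 1/10 s, in which the tool goes at most 50 mm and 8.59 degrees, less where a joint would pass 70% of its speed; a pose out of reach is approached as far as the arm can. A call with a number of a shift or a turn outside -1 to 1 is refused whole. A call with a gripper value outside its range is refused whole. The fingers move at their own pace and stop on an object; FORCE is the grip in N (left out, the last holds). Time passes only in rows, so rows that do not move let the fingers close. It gives the time, the measured TCP pose, the force and the opening at its end, in the units of the state.
- r.get_state(): the state, without advancing time (a new reading comes with each control period).
- r.snapshot(name): name is "scene" or "top" or "wrist"; returns the picture (400x640x3 uint8, red, green, blue); there is no depth.
- r.get_calibration(name): a dict with "mtx" (3x3 intrinsics, pixels), "dist" ([k1, k2, p1, p2, k3] as OpenCV has them; the pictures are not rectified), "R" (3x3) and "t" (3): a world point X has camera coordinates R X + t. Camera axes: x right, y down, z forward; pixel columns grow to the right and rows downward; lengths in m; the calibration is good to about 2 mm. A picture is of the moment at which its call begins: read the wrist's pose just before it. get_calibration takes no time and is no camera call; for the wrist camera it gives the pose at the moment of the call.
- r.finish_job(): hands the job in, once; it reports no verdict.
Trained networks look in the newest picture that a camera, given by its name, has taken for a name from the list of things; names that differ only in an ending like _2 or _b are one class to them, and where a whole thing is asked for, a point or a joint stands for the part that bears it (a point fixed in the world has none). Each returns a list of dicts, best first, with "score" (0 to 1); they miss things now and then, are a little off and sometimes report something else, mostly with a low value. They report only what shows in the picture. A call takes as long as a camera call. They do not tell look-alikes from the thing itself.
- r.cut_out(thing, camera): "pixels" (400x640 bool, what is visible of it) and "rect" ([left, top, right, bottom] in pixels, round what is visible of it).
The state is a dict: "clock": time; "q": joint angles; "qd": joint speeds; "joint_torque": joint torques, N m; "tool_pos": TCP position; "eef_rot": TCP orientation; "contact_force": force on the tool from outside, world axes, zero at the start; "moment": the same for the moment, N m; "opening": opening from 0.0 (shut) to 1.0 (fully open).
Only numpy, scipy, OpenCV 4.12 (cv2) and the standard library are available. Lean on these libraries where they do the work, as an engineer would, in place of code of your own. Each camera call takes 0.05 s, during which the arm holds its last target.

TASK

Open the gel viewing box and leave it open: take the wooden wedge out of its stand and push it fully home under the foot of the box's sprung lid catch, until the foot's lip meets the wedge's grip block, so that it holds the catch off by itself. Then raise the lid by its bar handle and press the elbow of its folding stay past straight until it locks, so that the lid stays up unaided. Leave the wedge where it holds the catch, do not let the lid fall, and do not disturb the other things on the bench.

Things in the scene. Friction and masses are not known exactly. Their poses are not given: they have to be found in the camera images.
- viewer: White gel viewing box, fixed, 170 mm deep (x), 250 mm long (y), 90 mm high. Origin: centre of its underside on the bench, z up. Front faces -x (face at x -85). Grey lid 182 x 250 x 14 mm, hinged on the rear (+x) top edge. On the front: the lid's bar handle on the -y half, the sprung catch on the +y half. The folding stay is outside the +y end (y 129 to 173). 'Box frame' below = this frame, in mm.
- lid_hinge (a point): Point on the lid's hinge axis at mid length, at (85, 0, 100) in the box frame. The axis runs along the box's y.
- lid_bar (a point): Centre of the lid's bar handle: round steel bar 12 mm thick, 90 mm long, parallel to the hinge, 47 mm in front of the lid's front edge in the lid's plane. Closed it is at (-144, -50, 104) in the box frame; at lid angle A: x = 85 - 229 cos A + 4 sin A, z = 100 + 229 sin A + 4 cos A. Its frame turns with the lid. The bar can turn between the fingers as the lid rises.
- lid (a joint): Lid angle, rad: 0 closed, 1.40 fully up (stay straight), about 1.38 on the locked stay. It weighs 0.4 kg. Its hinge is a little stiff: let go above about 1.2 it stays for the moment; let go lower it falls shut. While the catch holds it (catch joint below about 0.15) it lifts no more than about 0.02.
- catch (a joint): Angle of the sprung catch, rad: 0 engaged, stop at 0.34; grows as its foot is lifted. The lid is free above 0.15; with the wedge fully home it reads about 0.25. Its spring presses the foot down with 1.5 N at 0 and 3 N when wedged.
- catch_foot (a point): Middle of the lower front edge of the catch's foot: a level steel plate 40 mm wide (box y), 4 mm thick, standing out of the box's front. At rest this edge is at (-180, 60, 12) in the box frame, 12 mm above the bench; it pivots about (-122, 60, 16). At the edge a lip stands up 38 mm from the underside. To lift it, slide the wedge, tip first, along the box's +x under the edge.
- wedge: Loose wooden wedge, 100 g, 80 mm long (x), 36 mm wide (y). Origin: centre of its flat underside. Tip at x +40 (5 mm thick); ramp rises to 30 mm at x -20, then level to the rear at x -40. Upright grip block, x -40 to -12, 24 mm across y, flat top 75 mm above the underside. Fully home, the foot's edge is at the block's front face (x -12). Pushing it in takes about 5 N; friction keeps it.
- stand: Fixed white stand for the wedge: base 90 x 60 x 4 mm, two walls along x, 78 mm high, 8 thick, 44 apart inside, ends and top open. Origin: centre of underside. The wedge lies on the base along x, tip to +x; 10 mm beside its block, so there grip the block by its front and rear faces, above the ramp. Under the catch the lip leaves no room for a finger before the block: grip its sides.
- elbow_pin (a point): Middle of the pin at the stay's elbow: steel, 14 mm thick, 40 mm long along the box's y. Links: 60 mm from the fixed pivot (-15, 133, 75) in the box frame to the elbow; 81 mm on to the lid, 85 mm from its hinge. Closed: pin at (-75, 158, 73). As the lid rises it swings up and back; nearly straight it is front-above the line of the links. Pressed back and down past it, it locks at (28, 158, 117).
- stay_elbow (a joint): Elbow of the stay, rad: 0 folded (lid closed), 2.78 straight, 2.98 locked at its stop past straight. Unlocked it is below 2.78: about 2.4 with the lid at 1.35, 2.2 at 1.30. Pressing the elbow with a few N lifts the lid the last few degrees.
- flask: Bystander: grey drinking bottle, 72 mm diameter, 210 mm tall. Origin: centre of its underside.
- dishes: Bystander: two clear stacked culture dishes with a paper disc on top, 90 mm diameter, 31 mm high, in front of the box below the bar handle. Origin: centre of the underside.
- beaker: Bystander: glass beaker, 76 mm diameter, 100 mm tall. Origin: centre of its underside.
- phone: Bystander: black phone lying flat, 75 x 150 x 9 mm. Origin: centre of its underside.
- tubes: Bystander: red tube rack, 90 x 200 x 35 mm, one tube sticking up to 65 mm. Origin: centre of its underside.
- reagent: Bystander: amber jar, 60 mm diameter, 120 mm tall. Origin: centre of its underside.
- pot: Bystander: small white pot, 56 mm diameter, 70 mm tall. Origin: centre of its underside.
Things that resemble listed ones, but are neither listed nor needed, are in the scene too. Leave any black, green or red look-alike of the wedge alone.

How it is judged:
On the way, in this order (a step that is already met when the one before it is completed fails the run):
1. the wedge, let go, holds the catch off (catch joint above 0.19), fingers off the box (value of joint catch above 0.19 rad and horizontal distance between wedge and catch_foot below 0.03 m and height (world z) of wedge below 0.006 m and angle between wedge's own z axis and vertical below 0.12 rad and contact force between the fingers and wedge below 0.3 N and contact force between the fingers and viewer below 0.3 N), for 0.2 s.
2. the lid is raised (lid joint above 1.1) (value of joint lid above 1.1 rad), for 0.1 s.
At the end, for the whole second after the job is handed in: The lid is up (joint above 1.33 rad) and at rest on its stay, whose elbow is locked past straight (above 2.86 rad). The wedge lies flat on the bench, at rest, under the catch's foot (its origin within 30 mm of the foot's front edge seen from above) and keeps the catch joint above 0.19 rad (value of joint catch above 0.19 rad and horizontal distance between wedge and catch_foot below 0.03 m and height (world z) of wedge below 0.006 m and angle between wedge's own z axis and vertical below 0.12 rad and value of joint lid above 1.33 rad and value of joint stay_elbow above 2.86 rad and velocity of joint lid between -0.05 and 0.05 rad/s and linear speed of wedge below 0.02 m/s); the robot touches nothing.
It fails at once if the lid falls (closing faster than 3 rad/s) (velocity of joint lid below -3 rad/s).
It fails at once if another thing on the bench is moved by more than 30 mm (distance of any of flask, dishes, beaker, phone, tubes, reagent, pot from where it was at the start of the episode above 0.03 m).
It also fails if it takes over 72 s, if anything falls off the work surface, if the arm or the gripper's body presses on something with over 40 N, if the wrist force passes 120 N, or if a joint passes its speed limit or range.

## Working session

There is one attempt and no reset: what is moved stays moved. The work goes in short steps, Python scripts to look and compute and a shell command to move; the robot and the scene stay as the last step left them, time stands still between calls to the robot, and variables do not carry over. Pictures are saved under pics/ and viewed, and the job is handed in when it is done.

```bash
mkdir -p pics; ls; python3 - <<'E'
from plant import r
import cv2
s=r.get_state(); print({k:s[k] for k in ('clock','tool_pos','eef_rot','contact_force','opening')})
for n in ("scene","top"):
    im=r.snapshot(n); cv2.imwrite(f"pics/{n}0.png",im[:,:,::-1])
    c=r.get_calibration(n); print(n,c)
E
```

```text
pics
{'clock': 0.0, 'tool_pos': array([ 0.24642964, -0.57368793,  0.23791609]), 'eef_rot': array([ 8.35114173e-01, -5.50075901e-01, -7.84528166e-04, -4.53559023e-04]), 'contact_force': array([-0.52052658,  0.02550847, -0.01448264]), 'opening': 0.9989968967321462}
scene {'mtx': array([[518.11391593,   0.        , 324.5476181 ],
       [  0.        , 518.11391593, 194.64909177],
       [  0.        ,   0.        ,   1.        ]]), 'dist': array([0.02358399, 0.        , 0.        , 0.        , 0.        ]), 'R': array([[ 0.78933567,  0.61377301, -0.01522813],
       [ 0.50193137, -0.6593897 , -0.55970539],
       [-0.35357333,  0.43415196, -0.82855173]]), 't': array([-0.40811687, -0.1683903 ,  1.82144521])}
top {'mtx': array([[400.81594227,   0.        , 323.30719677],
       [  0.        , 400.81594227, 199.51684194],
       [  0.        ,   0.        ,   1.        ]]), 'dist': array([-0.00918483,  0.        ,  0.        ,  0.        ,  0.        ]), 'R': array([[-0.12532645, -0.99210965, -0.00342437],
       [-0.97090124,  0.12335583, -0.20526597],
       [ 0.20406877, -0.02240054, -0.97870024]]), 't': array([0.06684353, 0.48571705, 1.32160871])}
```

View pics/scene0.png

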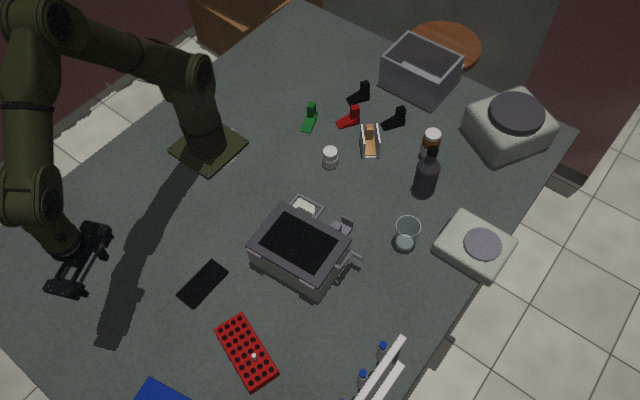

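View pics/top0.png

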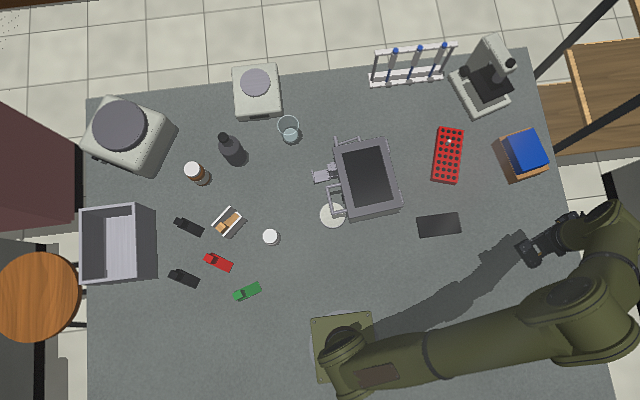

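```bash
cat > h.py <<'E'
from plant import r
import numpy as np, cv2
def proj(n,X,c=None):
    c=c or r.get_calibration(n)
    rv=cv2.Rodrigues(np.array(c['R']))[0]
    return cv2.projectPoints(np.array(X,float).reshape(-1,3),rv,np.array(c['t'],float),np.array(c['mtx']),np.array(c['dist']))[0].reshape(-1,2)
def ray(n,uv,z,c=None):
    c=c or r.get_calibration(n); R=np.array(c['R']);t=np.array(c['t'])
    p=cv2.undistortPoints(np.array(uv,float).reshape(-1,1,2),np.array(c['mtx']),np.array(c['dist'])).reshape(-1,2)
    d=np.c_[p,np.ones(len(p))]@R; o=-R.T@t
    z=np.broadcast_to(z,len(p))
    return o+d*((z-o[2])/d[:,2])[:,None]
def crop(im,x0,y0,x1,y1,f,name):
    c=cv2.resize(im[y0:y1,x0:x1,::-1],None,fx=f,fy=f,interpolation=cv2.INTER_CUBIC); cv2.imwrite('pics/'+name+'.png',c)
E
python3 - <<'E'
from h import *
things=['viewer','lid_bar','catch_foot','wedge','stand','elbow_pin','flask','dishes','beaker','phone','tubes','reagent','pot']
ims={}
for n in ('scene','top'):
    im=r.snapshot(n); ims[n]=im
    for t in things:
        o=r.cut_out(t,n)
        print(n,t,[(round(d['score'],2),[int(v) for v in d['rect']]) for d in o[:3]])
crop(ims['top'],290,120,430,230,5,'top_box')
crop(ims['scene'],230,180,380,310,4,'scene_box')
crop(ims['scene'],290,70,430,170,5,'scene_w')
crop(ims['top'],160,190,280,310,5,'top_w')
E
```

```text
scene viewer [(0.69, [245, 190, 365, 298])]
scene lid_bar [(0.88, [245, 194, 349, 292]), (0.52, [211, 311, 278, 393])]
scene catch_foot [(0.56, [336, 217, 351, 233])]
scene wedge [(0.8, [364, 121, 374, 157]), (0.59, [349, 80, 367, 105]), (0.58, [302, 105, 317, 134])]
scene stand [(0.81, [360, 125, 379, 158]), (0.57, [342, 250, 366, 265])]
scene elbow_pin [(0.64, [343, 253, 364, 269])]
scene flask [(0.61, [414, 143, 441, 200])]
scene dishes [(0.75, [293, 195, 316, 215])]
scene beaker [(0.64, [395, 213, 421, 249])]
scene phone [(0.57, [177, 259, 229, 310])]
scene tubes [(0.68, [213, 311, 276, 390]), (0.5, [179, 262, 228, 309])]
scene reagent [(0.59, [419, 123, 439, 158])]
scene pot [(0.68, [322, 146, 338, 169])]
top viewer [(0.88, [312, 134, 406, 220]), (0.22, [415, 213, 461, 238])]
top lid_bar [(0.89, [329, 136, 404, 217])]
top catch_foot [(0.72, [312, 171, 333, 185])]
top wedge [(0.88, [177, 220, 204, 239]), (0.78, [205, 250, 232, 272]), (0.77, [232, 279, 260, 301])]
top stand [(0.82, [211, 204, 243, 237])]
top elbow_pin [(0.61, [333, 138, 356, 146])]
top flask [(0.78, [215, 128, 250, 166]), (0.6, [312, 133, 404, 219])]
top dishes []
top beaker [(0.75, [279, 117, 299, 137]), (0.41, [210, 205, 247, 236])]
top phone [(0.79, [417, 214, 458, 242])]
top tubes [(0.78, [427, 122, 464, 185])]
top reagent [(0.66, [185, 160, 210, 186]), (0.3, [216, 214, 240, 233])]
top pot [(0.63, [263, 228, 280, 243]), (0.32, [209, 205, 244, 235])]
```

View pics/top_box.png

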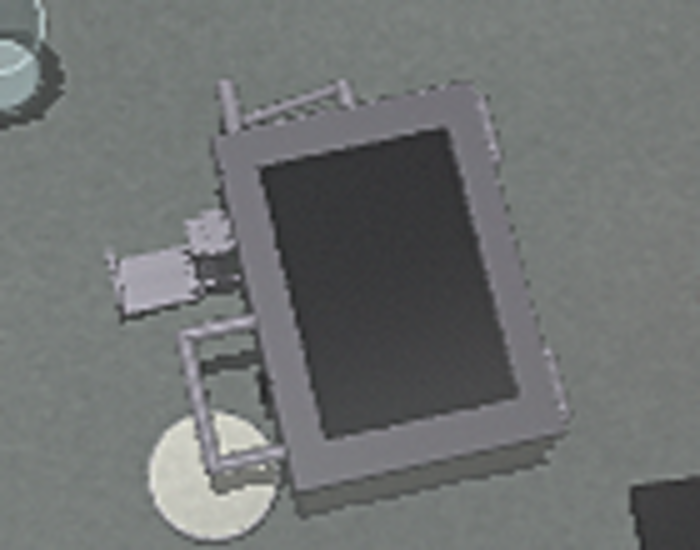

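View pics/scene_box.png

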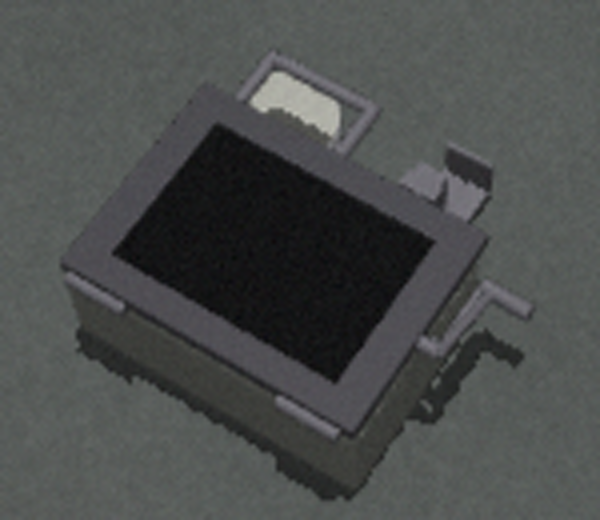

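View pics/scene_w.png

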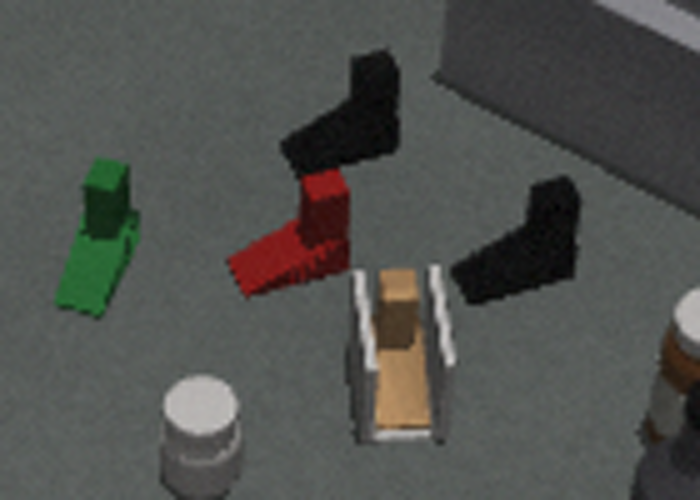

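View pics/top_w.png

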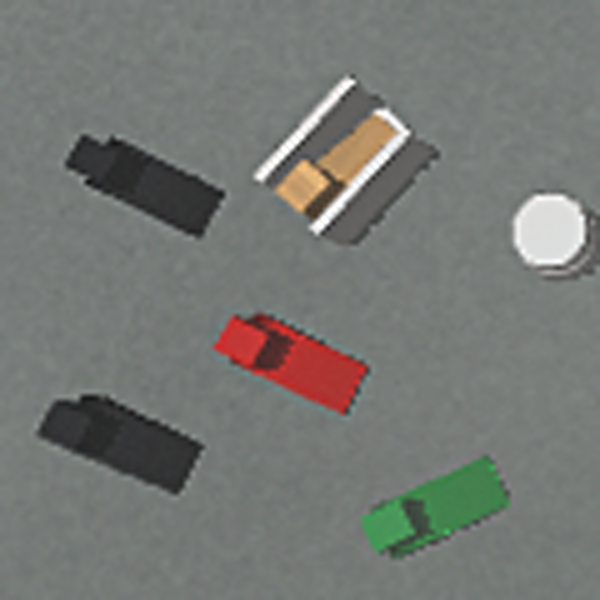

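```bash
cat > fit.py <<'E'
from h import *
from scipy.optimize import least_squares
def T(p,X):
    c,s=np.cos(p[2]),np.sin(p[2]); X=np.asarray(X,float)
    return np.c_[p[0]+c*X[:,0]-s*X[:,1],p[1]+s*X[:,0]+c*X[:,1],X[:,2]]
def fit(obs,p0,zfree=False):
    # obs: list (cam, [x,y,z] m, uv, uses_ztop)
    C={n:r.get_calibration(n) for n in ('scene','top')}
    def res(p):
        o=[]
        for n,X,uv,f in obs:
            X=np.array(X,float)
            if f and zfree: X[2]=p[3]
            o.append(proj(n,T(p,[X]),C[n])[0]-uv)
        return np.concatenate(o)
    s=least_squares(res,p0,loss='soft_l1')
    return s.x,res(s.x).reshape(-1,2)
E
python3 - <<'E'
from fit import *
tc=lambda c,off,f:[off[0]+(c[0]+.5)/f-.5,off[1]+(c[1]+.5)/f-.5]
obs=[]
lid={'f+':(-.097,.125,.104),'r+':(.085,.125,.104),'r-':(.085,-.125,.104),'f-':(-.097,-.125,.104)}
for k,c in {'f+':(217,140),'r+':(483,90),'r-':(567,425),'f-':(297,490)}.items(): obs.append(('top',lid[k],tc(c,(290,120),5),1))
for k,c in {'f-':(207,85),'f+':(488,238),'r+':(348,432),'r-':(63,265)}.items(): obs.append(('scene',lid[k],tc(c,(230,180),4),1))
obs+= [('top',(-.144,-.005,.104),tc((185,335),(290,120),5),0),('top',(-.144,-.095,.104),tc((213,468),(290,120),5),0)]
obs+= [('scene',(-.144,-.095,.104),tc((272,57),(230,180),4),0),('scene',(-.144,-.005,.104),tc((376,107),(230,180),4),0)]
p,e=fit(obs,[.6,-.1,-1.5,.104],True); print('box',p.round(4)); print(e.round(1).tolist())
np.save('box.npy',p)
# predicted pts
for n in('top','scene'):
    print(n,proj(n,T(p,[(-.180,.06,.012),(-.18,.04,.05),(-.18,.08,.05),(-.075,.158,.073)])).round(1).tolist())
# stand: wall tops z=.078, y +-.022..030, x+-.045 ; wedge block top z .075+.004
st=[]
for X,c in [((-.045,.026,.078),(258,178)),((.045,.026,.078),(350,80)),((-.045,-.026,.078),(317,232)),((.045,-.026,.078),(407,132))]: st.append(('top',X,tc(c,(160,190),5),0))
for X,c in [((-.045,.026,.078),(435,268)),((.045,.026,.078),(450,362)),((-.045,-.026,.078),(360,272)),((.045,-.026,.078),(369,366))]: st.append(('scene',X,tc(c,(290,70),5),0))
for q in ([.5,.3,-.7],):
    ps,e=fit(st,q); print('stand',ps.round(4)); print(e.round(1).tolist())
np.save('stand.npy',ps)
# block top in stand, z=.079: corners x -40..-12, y+-12
w=[]
for X,c in [((-.04,.012,.079),(277,188)),((-.012,.012,.079),(305,158)),((-.012,-.012,.079),(331,183)),((-.04,-.012,.079),(301,214))]: w.append(('top',X,tc(c,(160,190),5),0))
for X,c in [((-.04,.012,.079),(414,269)),((-.012,.012,.079),(418,300)),((-.012,-.012,.079),(383,303)),((-.04,-.012,.079),(379,270))]: w.append(('scene',X,tc(c,(290,70),5),0))
pw,e=fit(w,ps); print('wedge',pw.round(4)); print(e.round(1).tolist())
np.save('wedge.npy',pw)
E
```

```text
box [ 0.5372 -0.1522 -1.4846  0.1092]
[[-1.1, -0.5], [-1.8, -1.3], [-0.1, 2.6], [-0.5, 1.2], [-0.5, -0.5], [0.4, 0.3], [0.3, 1.9], [-1.8, -0.4], [-0.1, 0.4], [0.1, -0.0], [0.4, 0.9], [-0.8, 1.8]]
top [[312.6, 177.8], [313.5, 180.4], [311.1, 169.5], [335.9, 140.4]]
scene [[347.1, 225.2], [341.8, 215.9], [353.0, 221.9], [357.5, 256.7]]
stand [ 0.4532  0.3353 -0.8525]
[[-0.2, 0.6], [0.4, 0.3], [-0.8, 0.2], [0.1, 0.1], [0.0, -0.2], [0.1, 1.4], [-0.2, -0.2], [0.6, 1.4]]
wedge [ 0.4517  0.336  -0.8654]
[[-0.3, 0.6], [0.1, 0.4], [-0.0, 0.2], [-0.0, 0.2], [0.2, 0.4], [0.2, 0.4], [0.1, 0.2], [0.2, 0.5]]
```

```bash
python3 - <<'E'
from fit import *
p=np.load('box.npy')
def draw(im,n,p,off,f,name):
    c=im[off[1]:off[3],off[0]:off[2],::-1]; c=cv2.resize(c,None,fx=f,fy=f,interpolation=cv2.INTER_CUBIC)
    L=[]
    for z in(.09,.104): L.append([(-.097,-.125,z),(-.097,.125,z),(.085,.125,z),(.085,-.125,z),(-.097,-.125,z)])
    L.append([(-.085,-.125,0),(-.085,.125,0),(.085,.125,0),(.085,-.125,0),(-.085,-.125,0)])
    L.append([(-.097,-.095,.104),(-.144,-.095,.104),(-.144,-.005,.104),(-.097,-.005,.104)])
    L.append([(-.18,.04,.012),(-.18,.08,.012),(-.18,.08,.05),(-.18,.04,.05),(-.18,.04,.012)])
    L.append([(-.015,.133,.075),(-.075,.133,.073),(-.075,.178,.073)])
    for l in L:
        uv=proj(n,T(p,l)); uv=((uv-np.array(off[:2])+.5)*f-.5)
        cv2.polylines(c,[np.round(uv*8).astype(int)],False,(0,255,255),1,cv2.LINE_AA,3)
    cv2.imwrite('pics/'+name+'.png',c)
draw(r.snapshot('top'),'top',p,(300,120,430,230),5,'ov_t')
draw(r.snapshot('scene'),'scene',p,(230,180,380,310),5,'ov_s')
E
```

```text
(no output)
```

View pics/ov_t.png

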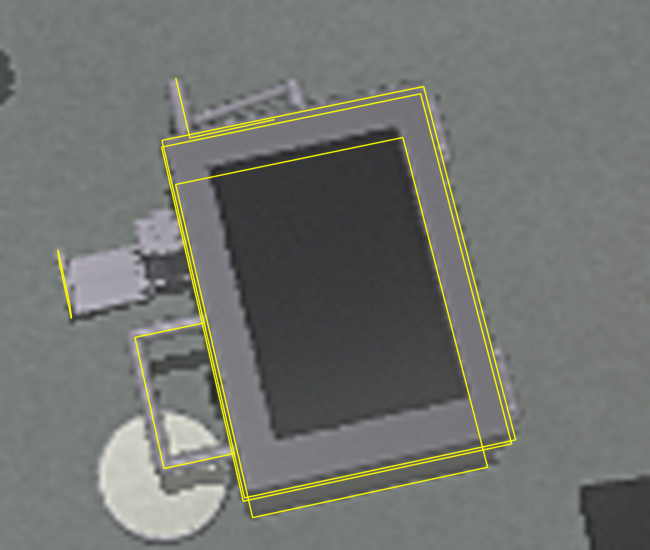

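View pics/ov_s.png

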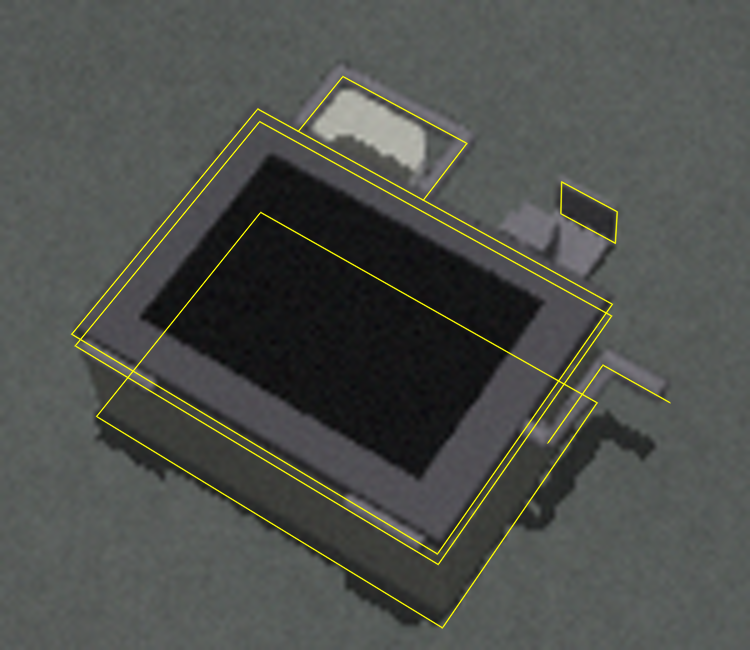

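```bash
cat > go.py <<'E'
from fit import *
from scipy.spatial.transform import Rotation as Ro
import sys
def tool():
    s=r.get_state(); R=Ro.from_quat(s['eef_rot']).as_matrix(); return np.array(s['tool_pos']),R,s
def plan(target,yaw=None):
    p,R,s=tool(); d=R.T@(np.array(target)-p); cy=np.arctan2(R[1,0],R[0,0])
    print('pos',p.round(4),'yaw',round(cy,4),'open',round(s['opening'],3),'F',np.array(s['contact_force']).round(2),'t',s['clock'])
    print('shift tool',d.round(4),'dist',round(np.linalg.norm(d),4))
    if yaw is not None:
        dy=(yaw-cy+np.pi/2)%np.pi-np.pi/2
        print('turns',round(-dy/2/np.pi,4))
def W(name,pt):
    return T(np.load(name+'.npy'),[pt])[0]
E
python3 - <<'E'
from go import *
b=W('wedge',(-.026,0,.0)); print(b)
plan([.42,-.2,.3]); plan([b[0],b[1],.2],np.load('wedge.npy')[2]); print(r.get_state()['q'])
for n,z in (('pot',.07),('reagent',.12),('flask',.21),('beaker',.1)):pass
print(ray('top',[[270,236],[194,166],[225,138],[289,124]],[.07,.12,.21,.1]).round(3))
E
```

```text
[0.43483273 0.35584364 0.        ]
pos [ 0.2467 -0.5743  0.2387] yaw -1.165 open 1.002 F [ 0.01  0.31 -1.01] t 1.6
shift tool [-0.2755 -0.3069 -0.0613] dist 0.4169
pos [ 0.2467 -0.5743  0.2387] yaw -1.165 open 1.002 F [ 0.01  0.31 -1.01] t 1.6
shift tool [-0.7803 -0.54    0.0387] dist 0.9497
turns -0.0477
[ 1.19879555  0.689107   -0.19457929  1.56527407  0.15731596  0.90252665
 -0.2151034 ]
[[0.386 0.196 0.07 ]
 [0.642 0.417 0.12 ]
 [0.69  0.289 0.21 ]
 [0.758 0.09  0.1  ]]
```

```bash
python3 -m jog '[[-0.0306,-0.0341,-0.0068,0,0],[-0.0306,-0.0341,-0.0068,0,0],[-0.0306,-0.0341,-0.0068,0,0],[-0.0306,-0.0341,-0.0068,0,0],[-0.0306,-0.0341,-0.0068,0,0],[-0.0306,-0.0341,-0.0068,0,0],[-0.0306,-0.0341,-0.0068,0,0],[-0.0306,-0.0341,-0.0068,0,0],[-0.0306,-0.0341,-0.0068,0,0],[0,0,0,-0.02,0],[0,0,0,-0.02,0],[0,0,0,-0.0077,0],[0,0,0,0,0]]'; python3 - <<'E'
from go import *
b=W('wedge',(-.026,0,.0))
plan([b[0],b[1],.2],np.load('wedge.npy')[2]); print(r.get_state()['q'])
E
```

```text
clock: 2.9
tool_pos: [0.4201, -0.1999, 0.3]
eef_rot: [0.908, -0.419, 0.0, -0.0]
contact_force: [-0.5, -0.3, 0.2]
opening: 1.0
pos [ 0.4201 -0.1999  0.3   ] yaw -0.865 open 1.0 F [-0.47 -0.28  0.17] t 2.9
shift tool [-0.4134 -0.3717  0.1   ] dist 0.5649
turns 0.0001
[ 0.55072559  0.40447698 -0.29753538  1.94108327  0.15864807  0.81804526
 -0.69790757]
```

```bash
python3 -m jog '[[-0.0344,-0.0309,0,0,0],[-0.0344,-0.0309,0,0,0],[-0.0344,-0.0309,0,0,0],[-0.0344,-0.0309,0,0,0],[-0.0344,-0.0309,0,0,0],[-0.0344,-0.0309,0,0,0],[-0.0344,-0.0309,0,0,0],[-0.0344,-0.0309,0,0,0],[-0.0344,-0.0309,0,0,0],[-0.0344,-0.0309,0.02,0,0],[-0.0344,-0.0309,0.04,0,0],[-0.035,-0.0316,0.04,0,0],[0,0,0,0,0],[0,0,0,0,0]]'; python3 - <<'E'
from go import *
b=W('wedge',(-.026,0,.0))
plan([b[0],b[1],.2],np.load('wedge.npy')[2])
c=r.get_calibration('wrist'); im=r.snapshot('wrist')
L=T(np.load('wedge.npy'),[(-.04,.012,.079),(-.012,.012,.079),(-.012,-.012,.079),(-.04,-.012,.079)])
uv=proj('wrist',L,c);print(uv.round(0).tolist(), (-c['R'].T@c['t']).round(3))
im=im[:,:,::-1].copy(); cv2.polylines(im,[np.round(uv).astype(int)],True,(255,0,255),1)
S=T(np.load('stand.npy'),[(-.045,.022,.078),(-.045,.03,.078),(.045,.03,.078),(.045,.022,.078)]); cv2.polylines(im,[np.round(proj('wrist',S,c)).astype(int)],True,(0,255,0),1)
S=T(np.load('stand.npy'),[(-.045,-.022,.078),(-.045,-.03,.078),(.045,-.03,.078),(.045,-.022,.078)]); cv2.polylines(im,[np.round(proj('wrist',S,c)).astype(int)],True,(0,255,0),1)
cv2.imwrite('pics/w1.png',im)
E
```

```text
clock: 4.3
tool_pos: [0.4336, 0.3379, 0.2141]
eef_rot: [0.908, -0.419, -0.0, 0.001]
contact_force: [-0.0, -0.8, -0.3]
opening: 0.999
pos [0.4336 0.3379 0.2141] yaw -0.8647 open 0.999 F [-0.05 -0.76 -0.31] t 4.3
shift tool [-0.0129 -0.0126  0.0141] dist 0.0228
turns 0.0001
[[282.0, 159.0], [317.0, 159.0], [317.0, 189.0], [283.0, 188.0]] [0.489 0.385 0.36 ]
```

View pics/w1.png

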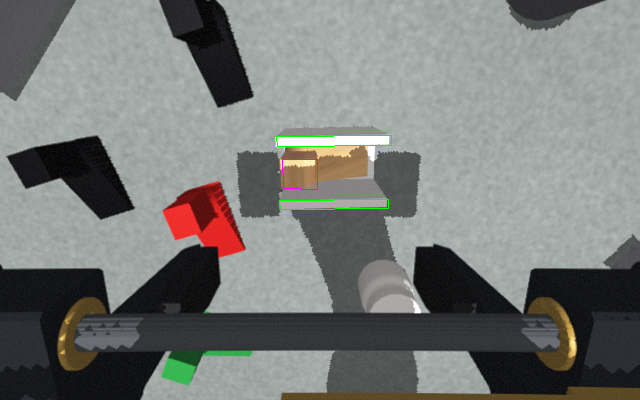

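```bash
python3 -m jog '[[-0.0065,-0.0063,0,0,0],[-0.0064,-0.0063,0.014,0,0],[0,0,0,0,0]]'; python3 - <<'E'
from go import *
b=W('wedge',(-.026,0,.0))
plan([b[0],b[1],.048],np.load('wedge.npy')[2])
E
```

```text
clock: 4.65
tool_pos: [0.4351, 0.3564, 0.2001]
eef_rot: [0.908, -0.419, -0.0, 0.0]
contact_force: [0.3, -0.2, -0.3]
opening: 0.996
pos [0.4351 0.3564 0.2001] yaw -0.8648 open 0.996 F [ 0.3  -0.21 -0.28] t 4.65
shift tool [0.0004 0.0005 0.1521] dist 0.1521
turns 0.0001
```

```bash
python3 -m jog '[[0,0,0.03,0,0],[0,0,0.03,0,0],[0,0,0.03,0,0],[0,0,0.03,0,0],[0,0,0.02,0,0],[0,0,0.012,0,0],[0,0,0,0,0],[0,0,0,0,1],[0,0,0,0,1],[0,0,0,0,1],[0,0,0,0,1],[0,0,0,0,1],[0,0,0,0,1],[0,0,0,0,1],[0,0,0,0,1]]' 20; python3 - <<'E'
from go import *
b=W('wedge',(-.026,0,.0))
plan([b[0],b[1],.048],np.load('wedge.npy')[2])
im=r.snapshot('wrist'); cv2.imwrite('pics/w2.png',im[:,:,::-1])
E
```

```text
clock: 6.15
tool_pos: [0.4354, 0.3561, 0.049]
eef_rot: [0.908, -0.419, -0.0, -0.0]
contact_force: [-0.8, -0.9, 0.5]
opening: 0.318
pos [0.4354 0.3561 0.049 ] yaw -0.865 open 0.318 F [-0.8  -0.88  0.47] t 6.15
shift tool [-0.0002  0.0006  0.001 ] dist 0.0012
turns 0.0001
```

View pics/w2.png

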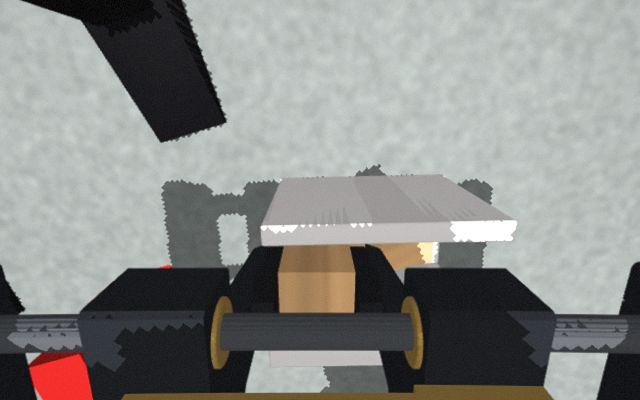

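```bash
python3 -m jog '[[0,0,-0.02,0,1],[0,0,-0.03,0,1],[0,0,-0.035,0,1],[0,0,-0.035,0,1],[0,0,-0.04,0,1],[0,0,-0.04,0,1],[0,0,0,0,1]]'; python3 - <<'E'
from go import *
t=W('box',(-.261-.03,.06,0)); print(t)
plan([t[0],t[1],.24],np.load('box.npy')[2])
p=np.load('box.npy')
def inv(q):
    d=np.array(q)-p[:2]; c,s=np.cos(p[2]),np.sin(p[2]); return [c*d[0]+s*d[1],-s*d[0]+c*d[1]]
for n,q in dict(pot=(.386,.196),reag=(.642,.417),flask=(.69,.289),beaker=(.758,.09),stand=(.453,.335)).items(): print(n,np.round(inv(q),3))
o=r.snapshot('wrist'); print(ray('top',[[333,215]],.031),inv(ray('top',[[333,215]],.031)[0][:2]))
E
```

```text
clock: 6.9
tool_pos: [0.4377, 0.358, 0.254]
eef_rot: [0.908, -0.42, 0.002, -0.005]
contact_force: [0.1, 1.2, -0.1]
opening: 0.312
[0.57195088 0.14287085 0.        ]
pos [0.4377 0.358  0.254 ] yaw -0.8658 open 0.312 F [ 0.11  1.2  -0.1 ] t 6.9
shift tool [0.2509 0.0373 0.0135] dist 0.254
turns 0.0985
pot [-0.36  -0.121]
reag [-0.558  0.153]
flask [-0.426  0.19 ]
beaker [-0.222  0.241]
stand [-0.493 -0.042]
[[ 0.43605623 -0.02147195  0.031     ]] [np.float64(-0.1389595298923974), np.float64(-0.08953128861696744)]
```

```bash
python3 -m jog '[[0.03,0.0047,0,0,1],[0.035,0.0052,0,0,1],[0.037,0.0055,0,0,1],[0.037,0.0055,0,0,1],[0.037,0.0055,0,0,1],[0.037,0.0055,0,0,1],[0.037,0.0055,0.0135,0,1],[0,0,0,0.0197,1],[0,0,0,0.0197,1],[0,0,0,0.0197,1],[0,0,0,0.0197,1],[0,0,0,0.0197,1],[0,0,0,0,1],[0,0,0,0,1]]'; python3 - <<'E'
from go import *
t=W('box',(-.261-.03,.06,0)); plan([t[0],t[1],.24],np.load('box.npy')[2])
im=r.snapshot('wrist'); cv2.imwrite('pics/w3.png',im[:,:,::-1])
c=r.get_calibration('wrist'); print(c['mtx'],c['dist'])
p=np.load('box.npy')
print(proj('wrist',T(p,[(-.18,.04,.012),(-.18,.08,.012),(-.18,.08,.05),(-.18,.04,.05),(-.144,-.005,.104),(-.144,-.095,.104),(-.097,.125,.109)]),c).round(0).tolist())
print(r.cut_out('catch_foot','wrist')[:1] and [ (d['score'],d['rect']) for d in r.cut_out('catch_foot','wrist')])
E
```

```text
clock: 8.35
tool_pos: [0.5682, 0.1409, 0.2341]
eef_rot: [0.738, -0.675, -0.0, 0.001]
contact_force: [-0.2, -0.3, -1.2]
opening: 0.318
pos [0.5682 0.1409 0.2341] yaw -1.481 open 0.318 F [-0.17 -0.33 -1.22] t 8.35
shift tool [-0.0016 -0.0039 -0.0059] dist 0.0072
turns 0.0006
[[354.53601995   0.         316.39417976]
 [  0.         354.53601995 201.65293102]
 [  0.           0.           1.        ]] [0.02657694 0.         0.         0.         0.        ]
[[418.0, 184.0], [421.0, 147.0], [433.0, 152.0], [429.0, 194.0], [486.0, 261.0], [473.0, 351.0], [580.0, 102.0]]
[(0.88, [415.3, 148.9, 529.0, 194.8])]
```

View pics/w3.png

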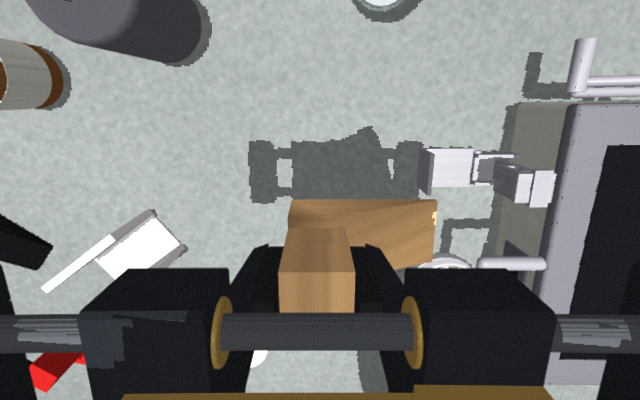

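```bash
python3 - <<'E'
from go import *
im=cv2.imread('pics/w3.png')[:,:,::-1]
crop(im,400,20,640,200,3,'w3c'); crop(im,400,200,640,400,3,'w3d')
E
```

```text
(no output)
```

View pics/w3c.png

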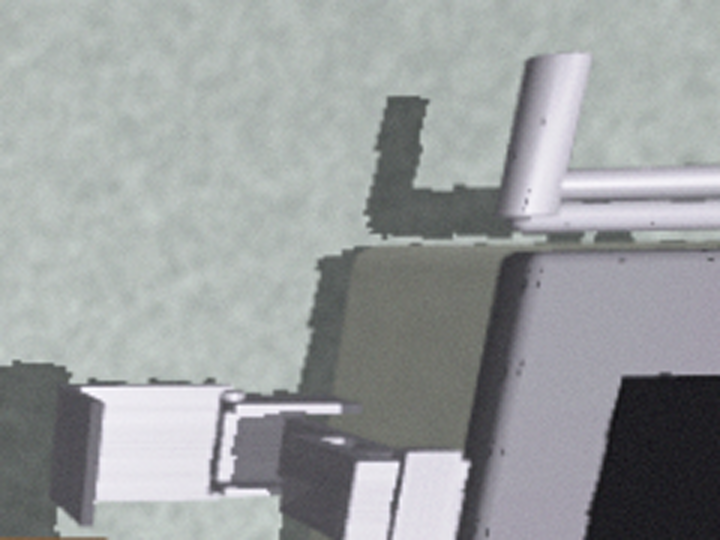

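View pics/w3d.png

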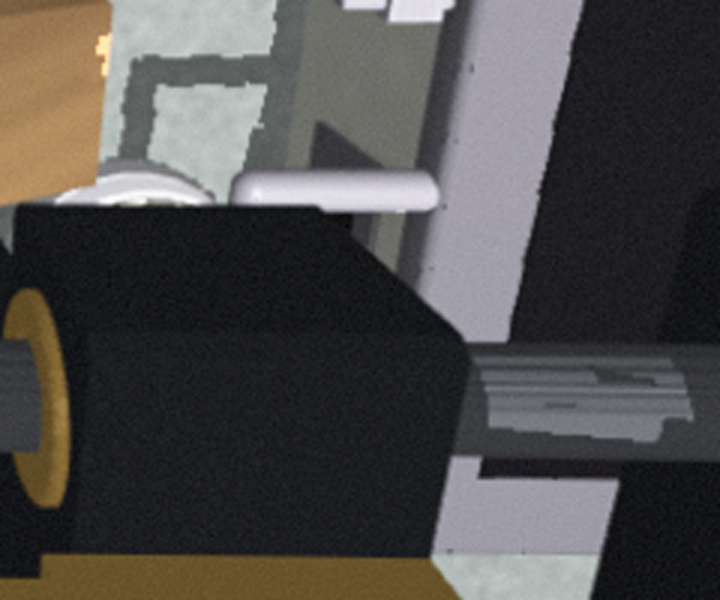

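```bash
python3 - <<'E'
from go import *
c=r.get_calibration('wrist')
C={'wrist':c,'top':r.get_calibration('top'),'scene':r.get_calibration('scene')}
t5=lambda c:(290+(c[0]+.5)/5-.5,120+(c[1]+.5)/5-.5); s4=lambda c:(230+(c[0]+.5)/4-.5,180+(c[1]+.5)/4-.5); w=lambda a:(400+a[0]/3-.33,20+a[1]/3-.33)
obs=[('wrist',(-.18,.08,.012),w((60,383))),('wrist',(-.18,.04,.012),w((53,500))),('wrist',(-.18,.08,.05),w((101,402))),('wrist',(-.18,.04,.05),w((93,525))),('wrist',(-.075,.178,.073),w((557,58))),('wrist',(-.144,-.005,.104),(400+237/3,200+190/3)),
('top',(-.144,-.005,.104),t5((185,335))),('top',(-.144,-.095,.104),t5((213,468))),('scene',(-.144,-.095,.104),s4((272,57))),('scene',(-.144,-.005,.104),s4((376,107))),
('top',(-.075,.178,.073),t5((224,84))),('scene',(-.075,.178,.073),s4((530,312)))]
def res(p): return np.concatenate([(proj(n,T(p,[X]),C[n])[0]-uv)*(1 if n=='wrist' else 1.5) for n,X,uv in obs])
s=least_squares(res,np.load('box.npy')[:3],loss='soft_l1'); print(s.x.round(4)); print(res(s.x).reshape(-1,2).round(1).tolist())
np.save('box.npy',s.x)
t=W('box',(-.263,.06,0)); plan([t[0],t[1],.047],s.x[2])
E
```

```text
[ 0.5336 -0.1503 -1.4952]
[[0.3, 1.1], [-1.1, -0.4], [-2.0, 0.5], [-3.7, 0.8], [4.6, -4.5], [4.1, 0.4], [-1.0, 1.6], [-1.1, 1.2], [0.8, -0.1], [-1.3, 1.5], [0.5, -0.9], [0.9, 2.8]]
pos [0.5688 0.141  0.2349] yaw -1.4826 open 0.315 F [ 0.45 -0.14 -1.96] t 8.5
shift tool [ 0.0248 -0.0027  0.1879] dist 0.1896
turns 0.002
```

```bash
python3 -m jog '[[0.012,-0.001,0.02,0.002,1],[0.0128,-0.0017,0.035,0,1],[0,0,0.035,0,1],[0,0,0.035,0,1],[0,0,0.03,0,1],[0,0,0.02,0,1],[0,0,0.01,0,1],[0,0,0.002,0,1],[0,0,0,0,1],[0,0,0,0,1]]'; python3 - <<'E'
from go import *
t=W('box',(-.263,.06,0)); plan([t[0],t[1],.045],np.load('box.npy')[2])
E
```

```text
clock: 9.5
tool_pos: [0.5747, 0.1169, 0.0497]
eef_rot: [0.733, -0.68, 0.001, -0.001]
contact_force: [0.8, 0.1, -1.8]
opening: 0.318
pos [0.5747 0.1169 0.0497] yaw -1.4966 open 0.318 F [ 0.83  0.1  -1.79] t 9.5
shift tool [0.0003 0.0013 0.0047] dist 0.0049
turns -0.0002
```

```bash
python3 -m jog '[[0,0,0.002,0,1],[0,0,0.002,0,1],[0,0,0,0,1]]';  python3 -m jog '[[0,0,0,0,0.9],[0,0,0,0,0.4],[0,0,0,0,0.2],[0,0,0,0,0.2],[0,0,0,0,0.2],[0,0,-0.02,0,0.2],[0,0,-0.04,0,0.2],[0,0,-0.04,0,0.2],[0,0,-0.04,0,0.2],[0,0,0,0,0.2],[0,0,0,0,0.2]]'; python3 - <<'E'
from go import *
t=W('box',(-.263,.06,0)); plan([t[0],t[1],.045],np.load('box.npy')[2])
im=r.snapshot('wrist'); cv2.imwrite('pics/w4.png',im[:,:,::-1])
c=r.get_calibration('wrist')
p=np.load('box.npy').copy(); o=W('box',(-.237,.06,0)); p[:2]=o[:2]
X=[(-.04,.012,.075),(-.012,.012,.075),(-.012,-.012,.075),(-.04,-.012,.075),(.04,.018,0.005),(.04,-.018,.005),(.04,.018,0)]
print(proj('wrist',T(p,X),c).round(1).tolist())
E
```

```text
clock: 9.8
tool_pos: [0.5745, 0.1168, 0.045]
eef_rot: [0.733, -0.68, 0.0, -0.001]
contact_force: [0.7, -0.3, 1.1]
opening: 0.317
clock: 10.9
tool_pos: [0.5741, 0.1166, 0.1852]
eef_rot: [0.733, -0.68, 0.0, -0.001]
contact_force: [-0.1, -0.1, 0.3]
opening: 0.797
pos [0.5741 0.1166 0.1852] yaw -1.4969 open 0.797 F [-0.08 -0.09  0.26] t 10.9
shift tool [0.0002 0.0008 0.1402] dist 0.1402
turns -0.0003
[[296.3, 182.7], [334.2, 182.6], [333.8, 213.5], [296.8, 213.6], [387.0, 158.5], [384.9, 196.2], [386.0, 157.6]]
```

View pics/w4.png

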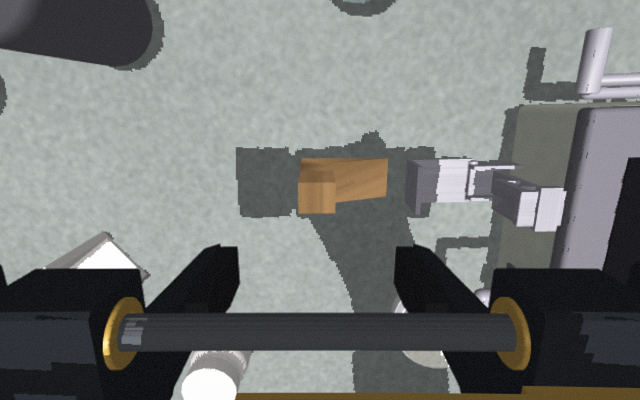

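```bash
python3 -c "
from plant import r; print(r.get_state()['q'].round(2))"; python3 -m jog '[[0,0,0,-0.0227,0.2],[0,0,0,-0.0227,0.2],[0,0,0,-0.0227,0.2],[0,0,0,-0.0227,0.2],[0,0,0,-0.0227,0.2],[0,0,0,-0.0227,0.2],[0,0,0,-0.0227,0.2],[0,0,0,-0.0227,0.2],[0,0,0,-0.0227,0.2],[0,0,0,-0.0227,0.2],[0,0,0,-0.023,0.2],[0,0,0,0,0.2],[0,0,0,0,0.2]]'; python3 - <<'E'
from go import *
t=W('box',(-.266,.06,0)); plan([t[0],t[1],.044],np.load('box.npy')[2]+np.pi/2);print(r.get_state()['q'].round(2))
im=r.snapshot('wrist'); cv2.imwrite('pics/w5.png',im[:,:,::-1])
E
```

```text
[-0.2   0.71 -0.14  1.75  0.14  0.7  -1.91]
clock: 12.25
tool_pos: [0.573, 0.1164, 0.1831]
eef_rot: [0.999, 0.035, -0.001, 0.0]
contact_force: [-0.0, 0.0, -0.4]
opening: 0.796
pos [0.573  0.1164 0.1831] yaw 0.0707 open 0.796 F [-0.04  0.01 -0.35] t 12.25
shift tool [ 0.0009 -0.003   0.1391] dist 0.1392
turns -0.0008
[ 0.06  0.76 -0.59  1.73  0.55  0.82 -0.72]
```

View pics/w5.png

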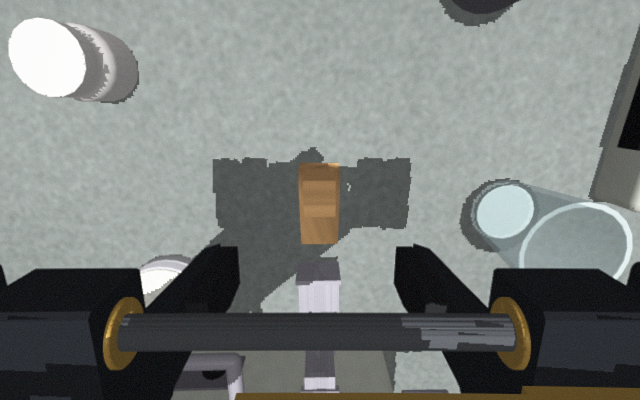

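```bash
python3 -m jog '[[0.0009,-0.003,0.03,-0.0008,0.35],[0,0,0.035,0,0.35],[0,0,0.035,0,0.35],[0,0,0.025,0,0.35],[0,0,0.014,0,0.35],[0,0,0,0,0.35],[0,0,0,0,1],[0,0,0,0,1],[0,0,0,0,1],[0,0,0,0,1],[0,0,0,0,1],[0,0,0,0,1]]' 40; python3 - <<'E'
from go import *
t=W('box',(-.166-.029,.06,0)); plan([t[0],t[1],.044],np.load('box.npy')[2]+np.pi/2)
E
```

```text
clock: 13.5
tool_pos: [0.5749, 0.1198, 0.0462]
eef_rot: [0.999, 0.039, 0.001, -0.0]
contact_force: [-1.6, -0.3, 5.4]
opening: 0.271
pos [0.5749 0.1198 0.0462] yaw 0.0789 open 0.271 F [-1.59 -0.28  5.43] t 13.5
shift tool [-0.0019  0.0712  0.0022] dist 0.0713
turns 0.0005
```

```bash
python3 -m jog '[[0,0,-0.0018,0,1],[-0.0019,0.005,0,0,1],[0,0.008,0,0,1],[0,0.008,0,0,1],[0,0.006,0,0,1],[0,0.005,0,0,1],[0,0.005,0,0,1],[0,0,0,0,1]]'; python3 - <<'E'
from go import *
t=W('box',(-.166-.029,.06,0)); plan([t[0],t[1],.046],np.load('box.npy')[2]+np.pi/2)
im=r.snapshot('wrist'); cv2.imwrite('pics/w6.png',im[:,:,::-1])
E
```

```text
clock: 14.3
tool_pos: [0.5755, 0.0827, 0.0472]
eef_rot: [0.999, 0.039, 0.0, -0.0]
contact_force: [-0.1, 1.6, -2.2]
opening: 0.269
pos [0.5755 0.0827 0.0472] yaw 0.0789 open 0.269 F [-0.14  1.57 -2.23] t 14.3
shift tool [0.0005 0.0343 0.0011] dist 0.0343
turns 0.0005
```

View pics/w6.png

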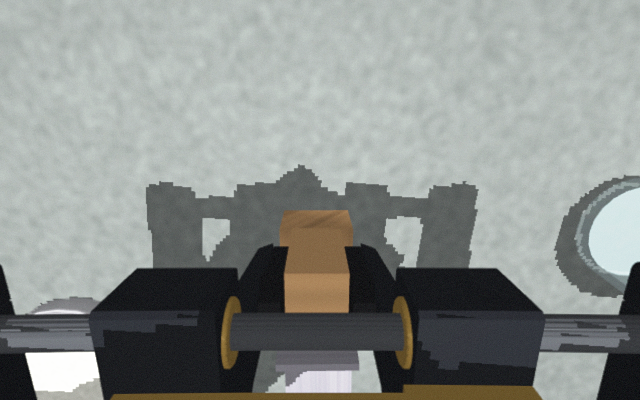

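```bash
python3 -m jog '[[0,0.004,0.001,0,1],[0,0.004,0,0,1],[0,0.004,0,0,1],[0,0.004,0,0,1],[0,0.004,0,0,1],[0,0.004,0,0,1],[0,0,0,0,1]]'; python3 - <<'E'
from go import *
t=W('box',(-.166-.029,.06,0)); plan([t[0],t[1],.046],np.load('box.npy')[2]+np.pi/2)
E
```

```text
clock: 15.05
tool_pos: [0.5777, 0.059, 0.0465]
eef_rot: [0.999, 0.04, 0.0, -0.0]
contact_force: [-0.6, 4.2, -2.2]
opening: 0.267
pos [0.5777 0.059  0.0465] yaw 0.0792 open 0.267 F [-0.59  4.16 -2.18] t 15.05
shift tool [0.0001 0.0104 0.0005] dist 0.0105
turns 0.0006
```

```bash
python3 -m jog '[[0,0.003,0,0,1],[0,0.003,0,0,1],[0,0.002,0,0,1],[0,0.002,0,0,1],[0,0,0,0,1]]'; python3 -m jog '[[0,0.002,0,0,1],[0,0,0,0,1]]';  python3 -m jog '[[0,0.002,0,0,1],[0,0,0,0,1]]'
```

```text
clock: 15.55
tool_pos: [0.5782, 0.0505, 0.0465]
eef_rot: [0.999, 0.04, 0.0, -0.001]
contact_force: [-0.4, 6.5, -2.2]
opening: 0.27
clock: 15.75
tool_pos: [0.5782, 0.0502, 0.0468]
eef_rot: [0.999, 0.041, 0.0, -0.002]
contact_force: [-1.0, 8.2, -0.3]
opening: 0.267
clock: 15.95
tool_pos: [0.5783, 0.05, 0.047]
eef_rot: [0.999, 0.041, 0.001, -0.004]
contact_force: [-1.9, 11.4, 1.1]
opening: 0.268
```

```bash
python3 -m jog '[[0,-0.002,0,0,1],[0,-0.001,0,0,1],[0,0,0,0,0.9],[0,0,0,0,0.6],[0,0,0,0,0.4],[0,0,0,0,0.4],[0,0,0,0,0.4],[0,-0.004,-0.02,0,0.4],[0,-0.02,-0.04,0,0.4],[0,-0.03,-0.04,0,0.4],[0,-0.03,-0.04,0,0.4],[0,-0.02,-0.04,0,0.3],[0,0,-0.02,0,0.2],[0,0,0,0,0.2]]'; python3 - <<'E'
from go import *
plan([0.5,0,.2])
im=r.snapshot('wrist'); cv2.imwrite('pics/w7.png',im[:,:,::-1])
im=r.snapshot('scene'); crop(im,230,160,410,310,4,'s7')
E
```

```text
clock: 17.35
tool_pos: [0.5716, 0.1529, 0.2496]
eef_rot: [0.999, 0.04, 0.003, -0.001]
contact_force: [-0.3, 0.1, -0.3]
opening: 0.799
pos [0.5716 0.1529 0.2496] yaw 0.0798 open 0.799 F [-0.25  0.1  -0.28] t 17.35
shift tool [-0.0838  0.1468  0.0489] dist 0.1759
```

View pics/w7.png

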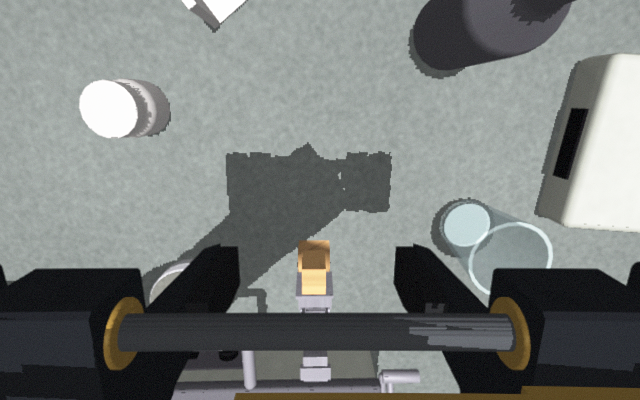

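View pics/s7.png

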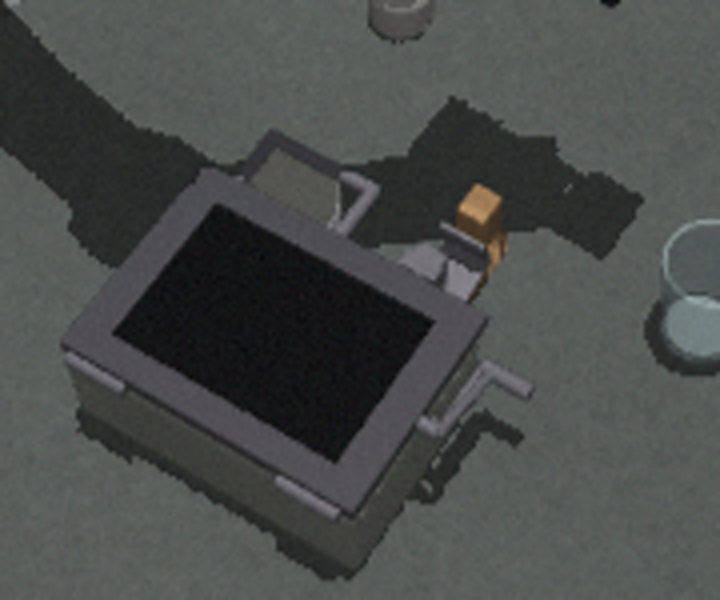

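```bash
python3 -m jog '[[0,0,0,0.0227,0.2],[0,0,0,0.0227,0.3],[0,0,0,0.0227,0.4],[0,0,0,0.0227,0.6],[0,0,0,0.0227,0.62],[0,0,0,0.0227,0.62],[0,0,0,0.0227,0.62],[0,0,0,0.0227,0.62],[0,0,0,0.0227,0.62],[0,0,0,0.0227,0.62],[0,0,0,0.023,0.62],[0,0,0,0,0.62]]'; python3 - <<'E'
from go import *
t=W('box',(-.144,-.05,0)); plan([t[0],t[1],.2],np.load('box.npy')[2]); print(r.get_state()['q'].round(2))
E
```

```text
clock: 18.65
tool_pos: [0.5692, 0.1499, 0.2444]
eef_rot: [0.734, -0.679, -0.0, 0.002]
contact_force: [0.3, -0.4, -0.1]
opening: 0.379
pos [0.5692 0.1499 0.2444] yaw -1.4936 open 0.379 F [ 0.26 -0.36 -0.09] t 18.65
shift tool [0.1524 0.1083 0.0452] dist 0.1924
turns 0.0003
[-0.22  0.63 -0.19  1.67  0.15  0.86 -1.97]
```

```bash
python3 -m jog '[[0.03,0.0217,0,0,0.62],[0.03,0.0217,0,0,0.62],[0.03,0.0217,0,0,0.62],[0.03,0.0217,0.005,0,0.62],[0.0324,0.0215,0.04,0,0.62],[0,0,0,0,0.62],[0,0,0,0,0.62]]'; python3 - <<'E'
from go import *
t=W('box',(-.144,-.05,0)); plan([t[0],t[1],.085],np.load('box.npy')[2])
im=r.snapshot('wrist'); cv2.imwrite('pics/w8.png',im[:,:,::-1])
p=np.load('box.npy');print(proj('wrist',T(p,[(-.144,-.005,.104),(-.144,-.095,.104)])).round(0).tolist())
im=r.snapshot('top'); crop(im,270,110,430,230,5,'t8'); print(proj('top',T(p,[(-.144,-.005,.104),(-.144,-.095,.104)])).round(1).tolist())
E
```

```text
clock: 19.35
tool_pos: [0.475, -0.0065, 0.2044]
eef_rot: [0.735, -0.678, -0.001, 0.001]
contact_force: [-0.1, -0.3, 1.5]
opening: 0.381
pos [ 0.475  -0.0065  0.2044] yaw -1.4913 open 0.381 F [-0.1  -0.26  1.48] t 19.35
shift tool [0.0038 0.0021 0.1194] dist 0.1195
turns 0.0006
[[323.0, 145.0], [322.0, 263.0]]
[[325.9, 187.7], [331.5, 214.0]]
```

View pics/w8.png

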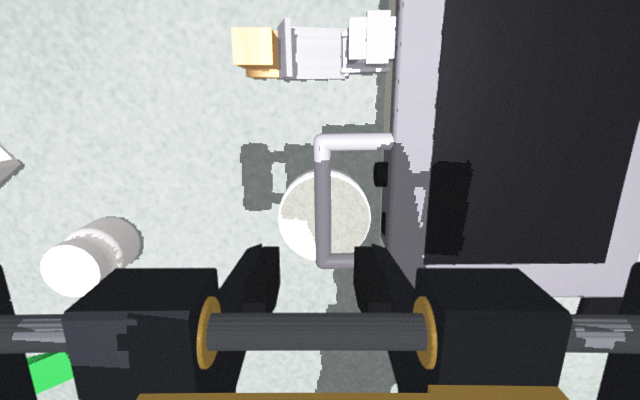

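View pics/t8.png

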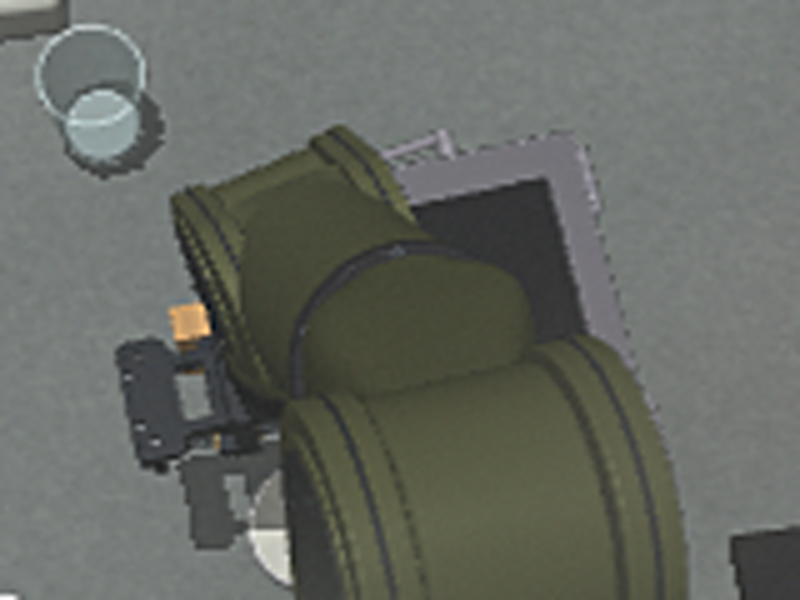

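```bash
python3 -m jog '[[0.0038,0.0021,0.02,0.0006,0.62],[0,0,0.03,0,0.62],[0,0,0.03,0,0.62],[0,0,0.025,0,0.62],[0,0,0.012,0,0.62],[0,0,0.002,0,0.62],[0,0,0,0,1],[0,0,0,0,1],[0,0,0,0,1],[0,0,0,0,1],[0,0,0,0,1],[0,0,0,0,1]]' 18; python3 - <<'E'
from go import *
t=W('box',(-.144,-.05,0)); plan([t[0],t[1],.085],np.load('box.npy')[2])
# arc increments
A=np.radians(np.arange(0,79,3.0)); A=np.r_[A,1.33]
x=85-229*np.cos(A)+4*np.sin(A); z=100+229*np.sin(A)+4*np.cos(A)
for a,dx,dz,X,Z in zip(A[1:],np.diff(x),np.diff(z),x[1:],z[1:]): print(round(a,3),round(dx,1),round(-dz,1),round(X),round(Z))
E
```

```text
clock: 20.65
tool_pos: [0.4753, -0.0107, 0.0872]
eef_rot: [0.733, -0.68, 0.001, -0.0]
contact_force: [1.7, -5.0, 4.5]
opening: 0.12
pos [ 0.4753 -0.0107  0.0872] yaw -1.4969 open 0.12 F [ 1.75 -4.95  4.46] t 20.65
shift tool [-0.0004  0.0025  0.0022] dist 0.0033
turns -0.0003
0.052 0.5 -12.0 -143 116
0.105 1.1 -11.9 -142 128
0.157 1.8 -11.9 -141 140
0.209 2.4 -11.8 -138 152
0.262 3.0 -11.6 -135 163
0.314 3.6 -11.4 -132 175
0.367 4.2 -11.2 -127 186
0.419 4.8 -11.0 -123 197
0.471 5.4 -10.7 -117 208
0.524 5.9 -10.4 -111 218
0.576 6.4 -10.1 -105 228
0.628 7.0 -9.8 -98 238
0.681 7.5 -9.4 -90 247
0.733 7.9 -9.0 -83 256
0.785 8.4 -8.6 -74 265
0.838 8.8 -8.1 -65 273
0.89 9.3 -7.6 -56 280
0.942 9.6 -7.1 -46 288
0.995 10.0 -6.6 -36 294
1.047 10.3 -6.1 -26 300
1.1 10.6 -5.5 -15 306
1.152 10.9 -5.0 -4 311
1.204 11.2 -4.4 7 315
1.257 11.4 -3.8 18 319
1.309 11.6 -3.2 30 322
1.361 11.7 -2.6 41 325
1.33 -7.0 1.5 34 323
```

```bash
python3 -m jog '[[0,0,-0.008,0,1],[0.0005,0,-0.012,0,1],[0.001,0,-0.012,0,1],[0.0018,0,-0.012,0,1],[0.0024,0,-0.0118,0,1],[0,0,0,0,1],[0,0,0,0,1]]'; python3 - <<'E'
from go import *
b=np.load('box.npy')
p,R,s=tool(); d=p[:2]-b[:2]; c,sn=np.cos(b[2]),np.sin(b[2]); print((c*d[0]+sn*d[1])*1e3,(-sn*d[0]+c*d[1])*1e3,p[2]*1e3+19,s['contact_force'].round(1),s['opening'])
im=r.snapshot('scene'); crop(im,230,140,410,310,4,'s9')
E
```

```text
clock: 21.35
tool_pos: [0.476, -0.0187, 0.1428]
eef_rot: [0.732, -0.681, 0.002, 0.0]
contact_force: [4.3, -10.7, -4.4]
opening: 0.123
-135.60909779780812 -47.453782250685684 161.7635628938711 [  4.3 -10.7  -4.4] 0.1227478590019091
```

View pics/s9.png

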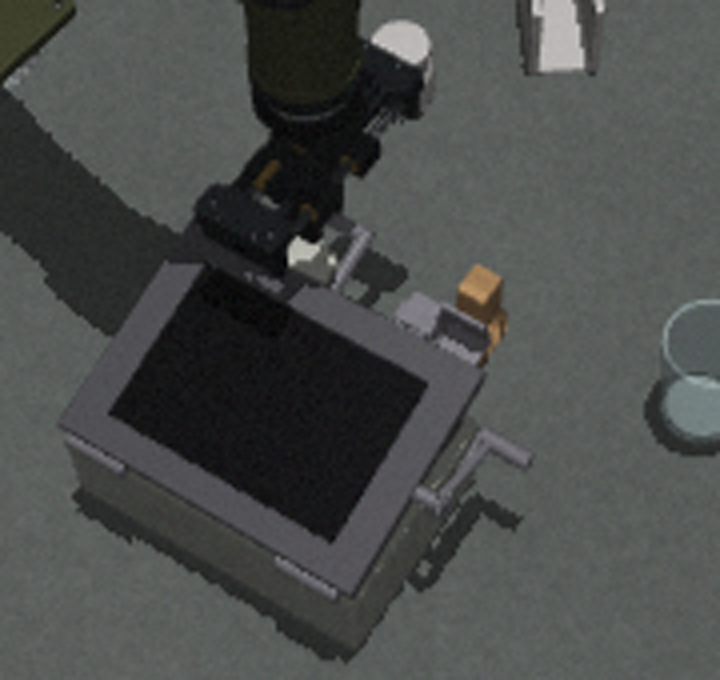

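```bash
python3 -m jog '[[0.004,0,-0.0116,0,1],[0.0045,0,-0.0114,0,1],[0.0052,0,-0.0112,0,1],[0.0058,0,-0.011,0,1],[0.0054,0,-0.0107,0,1],[0.0059,0,-0.0104,0,1],[0.0064,0,-0.0101,0,1],[0,0,0,0,1],[0,0,0,0,1]]'; cat > st.py <<'E'
from go import *
b=np.load('box.npy')
p,R,s=tool(); d=p[:2]-b[:2]; c,sn=np.cos(b[2]),np.sin(b[2]); F=s['contact_force']
X,Z=(c*d[0]+sn*d[1])*1e3,p[2]*1e3
print('box xyz',round(X,1),round((-sn*d[0]+c*d[1])*1e3,1),round(Z,1),'lidA(bar at grasp)',round(np.arctan2(Z+19-100,85-X)-4/229,3),'F box',round(c*F[0]+sn*F[1],1),round(-sn*F[0]+c*F[1],1),round(F[2],1),'open',round(s['opening'],3),'t',s['clock'],'q',s['q'].round(2))
E
python3 st.py
```

```text
clock: 22.3
tool_pos: [0.4787, -0.0556, 0.2186]
eef_rot: [0.732, -0.681, 0.002, 0.0]
contact_force: [5.3, -10.4, -9.6]
opening: 0.122
box xyz -98.6 -47.5 218.6 lidA(bar at grasp) 0.626 F box 10.8 4.5 -9.6 open 0.122 t 22.3 q [ 0.16  0.54 -0.22  2.01  0.21  0.61 -1.7 ]
```

```bash
python3 -m jog '[[0.010,0,-0.0073,0,1],[0.010,0,-0.0074,0,1],[0.0079,0,-0.009,0,1],[0.0084,0,-0.0086,0,1],[0.0088,0,-0.0081,0,1],[0.0093,0,-0.0076,0,1],[0,0,0,0,1]]'; python3 st.py
```

```text
clock: 23.0
tool_pos: [0.4831, -0.1068, 0.2685]
eef_rot: [0.733, -0.68, 0.001, -0.002]
contact_force: [2.6, 3.5, 4.0]
opening: 0.123
box xyz -47.3 -47.0 268.5 lidA(bar at grasp) 0.939 F box -3.3 2.9 4.0 open 0.123 t 23.0 q [ 0.3   0.48 -0.26  1.91  0.17  0.76 -1.56]
```

```bash
python3 -m jog '[[0.0097,0,-0.0072,0,1],[0.0103,0,-0.0061,0,1],[0.0106,0,-0.0055,0,1],[0.0109,0,-0.005,0,1],[0.0112,0,-0.0044,0,1],[0,0,0,0,1]]'; python3 st.py; python3 - <<'E'
from h import *
im=r.snapshot('scene'); crop(im,200,100,410,310,3,'s10')
im=r.snapshot('top'); crop(im,250,90,440,240,4,'t10')
E
```

```text
clock: 23.6
tool_pos: [0.4879, -0.1608, 0.2959]
eef_rot: [0.733, -0.681, 0.003, -0.001]
contact_force: [7.6, 0.4, -3.0]
opening: 0.123
box xyz 7.0 -46.3 295.9 lidA(bar at grasp) 1.205 F box 0.2 7.6 -3.0 open 0.123 t 23.6 q [ 0.4   0.47 -0.26  1.82  0.16  0.86 -1.44]
```

View pics/s10.png

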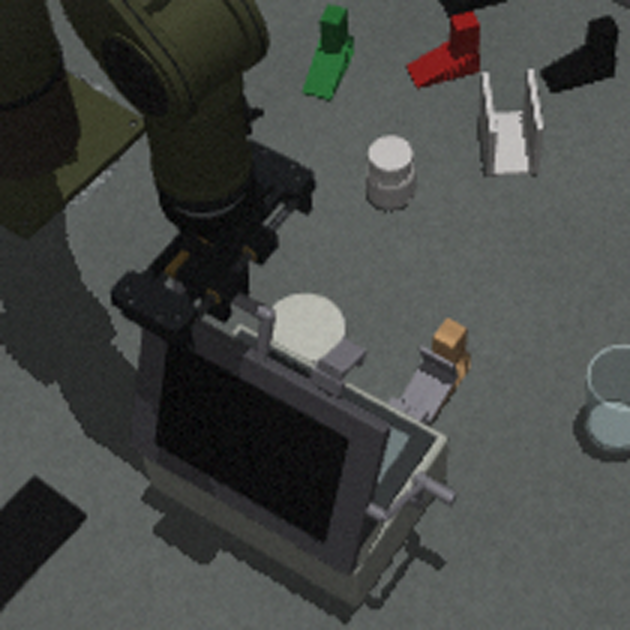

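View pics/t10.png

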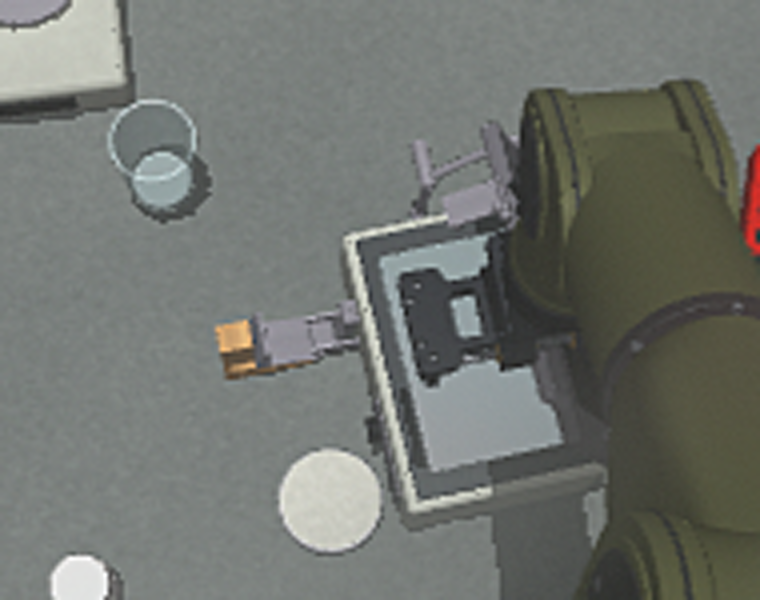

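```bash
python3 -m jog '[[0.0114,0,-0.0038,0,1],[0.0116,0,-0.0032,0,1],[0.009,0,-0.002,0,1],[0,0,0,0,1],[0,0,0,0,1]]'; python3 st.py; cat > elbow.py <<'E'
import numpy as np
P=np.array([-15,75.]);H=np.array([85,100.])
def inter(c1,r1,c2,r2):
    d=c2-c1;D=np.hypot(*d);a=(r1*r1-r2*r2+D*D)/2/D;h=np.sqrt(max(r1*r1-a*a,0));m=c1+a*d/D;n=np.array([-d[1],d[0]])/D
    return m+h*n,m-h*n
E0=np.array([-75,73.])
if __name__=='__main__':
  for a0 in inter(E0,81,H,85):
    v=a0-H
    print('attach closed',a0)
    for A in (1.2,1.25,1.3,1.33,1.35,1.38,1.4):
        # lid rise: closed dir (-1,0) -> (-cos,sin): clockwise rotation in x-z plane
        c,s=np.cos(A),np.sin(A); a=H+np.array([c*v[0]+s*v[1],-s*v[0]+c*v[1]])
        D=np.hypot(*(a-P)); print(A,a.round(1),'D',D.round(1),[e.round(1).tolist() for e in inter(P,60,a,81)] if D<141.5 else '')
E
python3 elbow.py
```

```text
clock: 24.2
tool_pos: [0.4904, -0.1914, 0.3042]
eef_rot: [0.733, -0.68, 0.002, -0.002]
contact_force: [8.5, 0.5, -5.4]
opening: 0.119
box xyz 37.7 -46.1 304.2 lidA(bar at grasp) 1.345 F box 0.2 8.5 -5.4 open 0.119 t 24.2 q [ 0.46  0.48 -0.26  1.78  0.15  0.9  -1.37]
attach closed [6.90075114e-02 1.03424400e+02]
1.2 [ 57.4 180.4] D 127.9 [[-9.5, 134.7], [38.8, 101.6]]
1.25 [ 61.5 181.7] D 131.3 [[-4.0, 134.0], [37.3, 104.4]]
1.3 [ 65.6 182.8] D 134.6 [[2.0, 132.5], [35.4, 107.6]]
1.33 [ 68.1 183.3] D 136.5 [[6.1, 131.2], [33.8, 109.9]]
1.35 [ 69.7 183.6] D 137.8 [[9.1, 130.0], [32.5, 111.7]]
1.38 [ 72.3 184. ] D 139.7 [[14.5, 127.2], [29.5, 115.2]]
1.4 [ 73.9 184.3] D 140.9 [[20.8, 123.2], [24.9, 119.8]]
attach closed [ 5.89589811 68.89467789]
1.2 [ 27.3 162.5] D 97.2 [[-45.4, 126.8], [44.4, 83.3]]
1.25 [ 30.5 165.3] D 101.1 [[-41.7, 128.7], [44.1, 85.4]]
1.3 [ 33.9 167.9] D 105.0 [[-37.9, 130.4], [43.7, 87.5]]
1.33 [ 35.9 169.4] D 107.3 [[-35.6, 131.4], [43.4, 88.7]]
1.35 [ 37.3 170.4] D 108.8 [[-34.0, 131.9], [43.2, 89.6]]
1.38 [ 39.5 171.8] D 111.0 [[-31.5, 132.7], [42.9, 90.8]]
1.4 [ 40.9 172.7] D 112.5 [[-29.8, 133.1], [42.6, 91.7]]
```

```bash
python3 - <<'E'
from go import *
p,R,s=tool()
for k in (0,.064,.1,.15,.2,.25,.3): print(k,proj('scene',[p+[0,0,k]])[0].round(0), proj('top',[p+[0,0,k]])[0].round(0))
im=r.snapshot('scene'); crop(im,170,40,400,240,3,'s11')
E
```

```text
0 [268. 208.] [392. 172.]
0.064 [265. 194.] [396. 166.]
0.1 [264. 185.] [399. 162.]
0.15 [261. 173.] [402. 156.]
0.2 [258. 159.] [406. 149.]
0.25 [256. 145.] [411. 142.]
0.3 [253. 129.] [416. 133.]
```

View pics/s11.png

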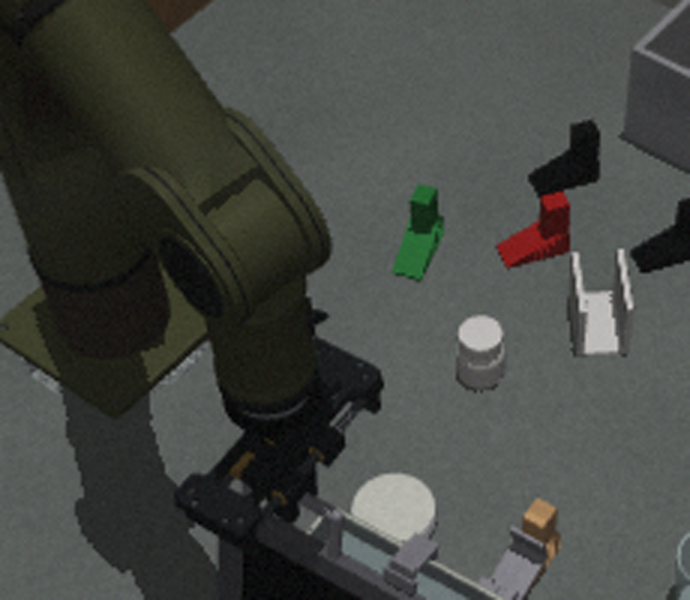

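```bash
python3 -m jog '[[0,-0.001,0.001,0,1],[0,-0.001,0,0,1],[0,0,0,0,0.8],[0,0,0,0,0.6],[0,0,0,0,0.5],[0,0,0,0,0.5],[0,0,0,0,0.5],[0,0,-0.01,0,0.5],[0,0,-0.02,0,0.5],[0,0,-0.03,0,0.5],[0,0,-0.02,0,0.5],[0,0,0,0,0.6]]'; python3 st.py; python3 - <<'E'
from h import *
im=r.snapshot('scene'); crop(im,200,100,410,310,3,'s12')
im=r.snapshot('top'); crop(im,250,90,440,240,4,'t12')
E
```

```text
clock: 25.45
tool_pos: [0.4917, -0.1911, 0.3863]
eef_rot: [0.733, -0.68, 0.003, -0.002]
contact_force: [-0.9, 0.6, 0.1]
opening: 0.434
box xyz 37.5 -44.8 386.3 lidA(bar at grasp) 1.399 F box -0.7 -0.8 0.1 open 0.434 t 25.45 q [ 0.46  0.4  -0.27  1.64  0.12  1.11 -1.34]
```

View pics/s12.png

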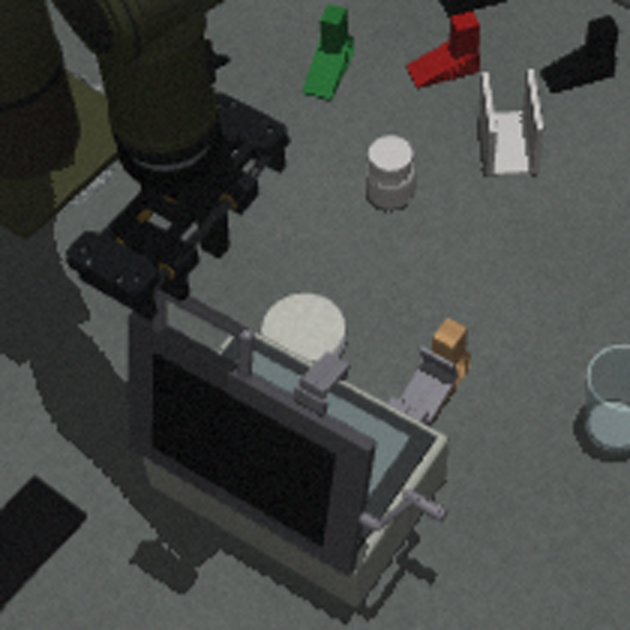

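View pics/t12.png

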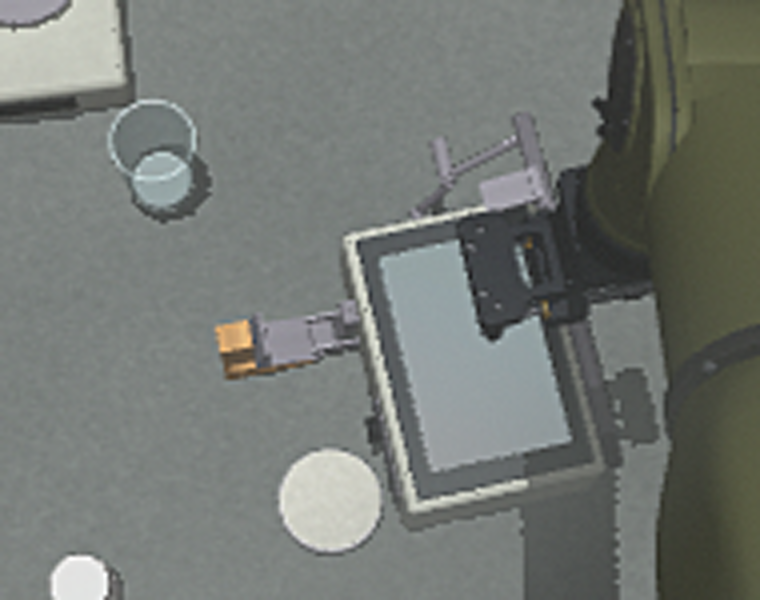

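```bash
python3 - <<'E'
from go import *
p=np.load('box.npy')
im=cv2.imread('pics/t12.png')
def P(x,y,z): return ((proj('top',T(p,[(x/1e3,y/1e3,z/1e3)]))[0]-[250,90]+.5)*4-.5).round(0)
for y in (130,138,150,158,165,173,178): print(y,'pin',P(8.5,y,130),'att',P(69.5,y,183.5))
im=r.snapshot('scene'); crop(im,300,220,370,300,8,'s13')
im=r.snapshot('top'); crop(im,340,105,400,155,12,'t13')
E
```

```text
130 pin [452. 194.] att [533. 156.]
138 pin [450. 186.] att [530. 147.]
150 pin [447. 172.] att [527. 133.]
158 pin [445. 163.] att [525. 124.]
165 pin [443. 156.] att [523. 116.]
173 pin [441. 147.] att [521. 107.]
178 pin [440. 141.] att [519. 101.]
```

View pics/s13.png

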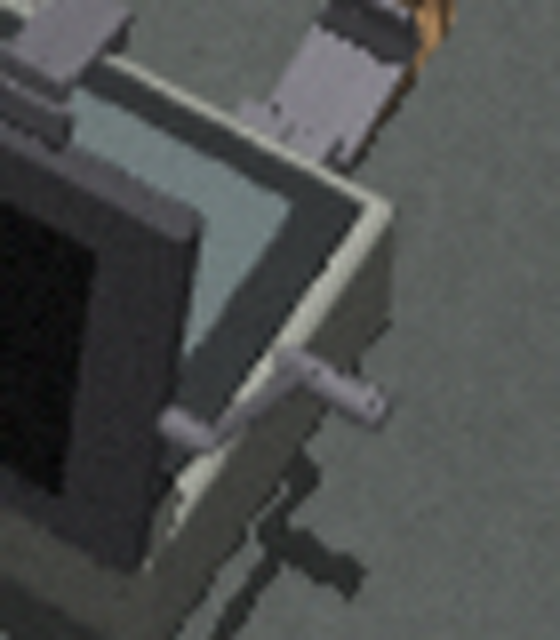

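View pics/t13.png

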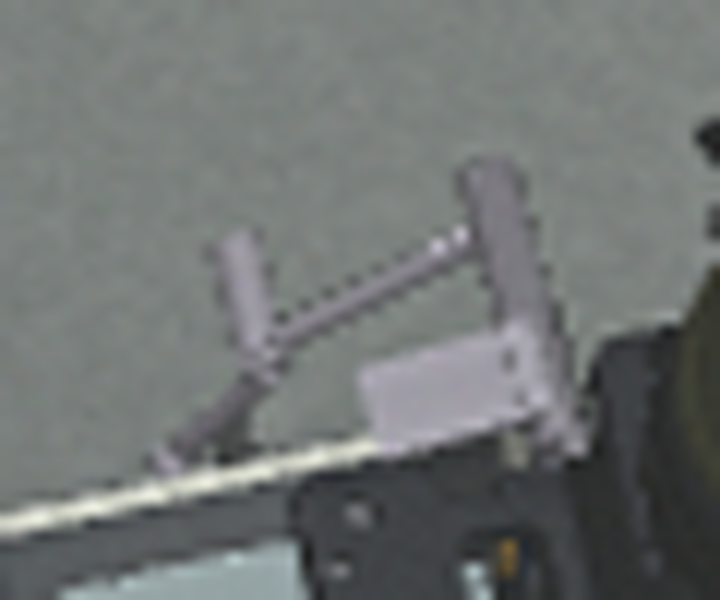

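```bash
python3 - <<'E'
from go import *
t=W('box',(-.040,.164,0)); plan([t[0],t[1],.386],np.load('box.npy')[2]+np.pi/4)
E
python3 -m jog '[[-0.0129,-0.0348,0,0,0.7],[-0.0129,-0.0348,0,0,0.8],[-0.0129,-0.0348,0,0,0.9],[-0.0129,-0.0348,0,0,1],[-0.0129,-0.0348,0,0,1],[-0.0129,-0.0348,0,0,1],[0,0,0,-0.0208,1],[0,0,0,-0.0208,1],[0,0,0,-0.0208,1],[0,0,0,-0.0208,1],[0,0,0,-0.0208,1],[0,0,0,-0.021,1],[0,0,0,0,1]]'; python3 - <<'E'
from go import *
t=W('box',(-.038,.164,0)); plan([t[0],t[1],.25],np.load('box.npy')[2]+np.pi/4);print(r.get_state()['q'].round(2))
im=r.snapshot('wrist'); cv2.imwrite('pics/w14.png',im[:,:,::-1])
print(proj('wrist',T(np.load('box.npy'),[(.0085,.138,.13),(.0085,.178,.13)])).round(0).tolist())
im=r.snapshot('scene'); crop(im,200,60,410,310,3,'s14')
E
```

```text
pos [ 0.4893 -0.1906  0.382 ] yaw -1.4955 open 0.401 F [-0.25 -0.07  0.27] t 25.65
shift tool [-0.0769 -0.2112 -0.0044] dist 0.2248
turns -0.125
clock: 26.95
tool_pos: [0.6919, -0.0979, 0.3812]
eef_rot: [0.938, -0.347, -0.001, 0.0]
contact_force: [0.2, -0.1, -0.5]
opening: 0.003
pos [ 0.6919 -0.0979  0.3812] yaw -0.7093 open 0.003 F [ 0.18 -0.09 -0.49] t 26.95
shift tool [ 3.500e-03 -1.000e-04  1.312e-01] dist 0.1313
turns 0.0001
[ 0.26  0.72 -0.44  1.07  0.29  1.41 -0.84]
[[331.0, 207.0], [356.0, 183.0]]
```

View pics/w14.png

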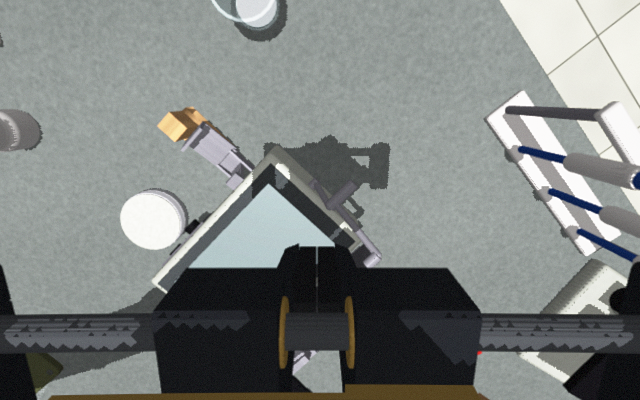

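View pics/s14.png

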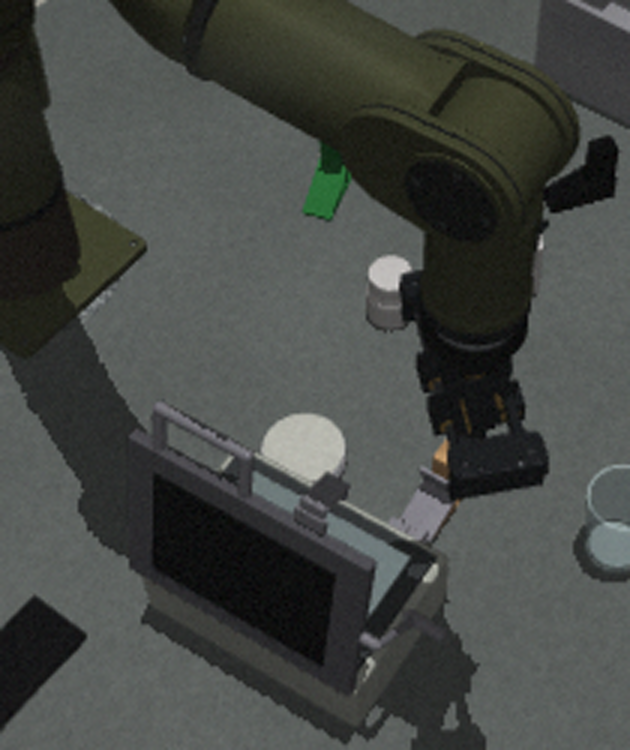

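```bash
python3 -m jog '[[0.0035,0,0.03,0,1],[0,0,0.04,0,1],[0,0,0.04,0,1],[0,0,0.04,0,1],[0,0,0.03,0,1],[0,0,0,0,1]]'; python3 st.py; python3 - <<'E'
from h import *
im=r.snapshot('scene'); crop(im,200,100,410,310,3,'s15')
im=r.snapshot('top'); crop(im,270,60,440,200,4,'t15')
E
```

```text
clock: 27.65
tool_pos: [0.6915, -0.1004, 0.1975]
eef_rot: [0.937, -0.348, -0.005, 0.002]
contact_force: [-0.7, -0.1, -0.5]
opening: 0.001
box xyz -37.8 161.2 197.5 lidA(bar at grasp) 0.742 F box 0.0 -0.7 -0.5 open 0.001 t 27.65 q [ 0.27  0.86 -0.41  1.34  0.36  1.03 -0.91]
```

View pics/s15.png

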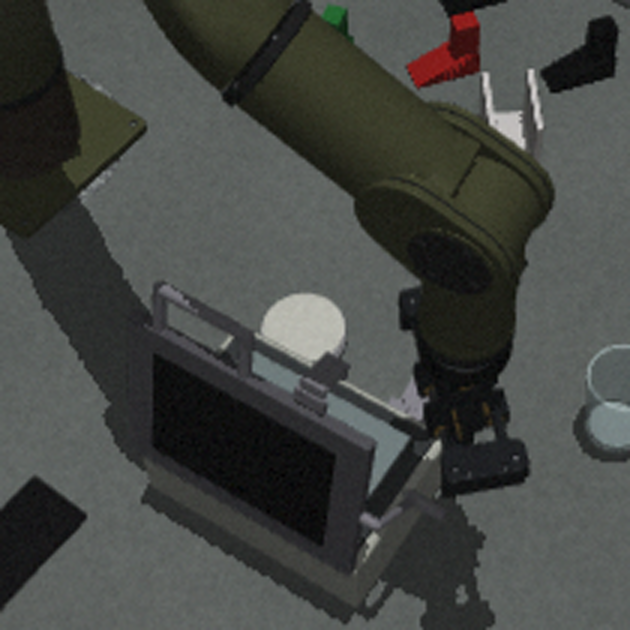

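View pics/t15.png

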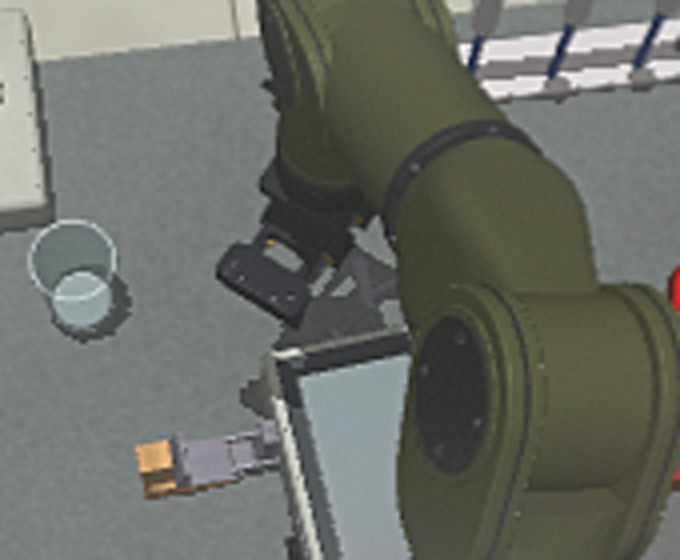

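```bash
python3 -m jog '[[0.002,-0.002,0.03,0,1],[0,0,0.03,0,1],[0,0,0.02,0,1],[0,0,0.006,0,1],[0,0,0,0,1]]'; python3 st.py; python3 - <<'E'
from h import *
im=r.snapshot('wrist'); cv2.imwrite('pics/w16.png',im[:,:,::-1])
im=r.snapshot('scene'); crop(im,300,200,410,310,6,'s16')
E
```

```text
clock: 28.25
tool_pos: [0.6988, -0.0999, 0.1182]
eef_rot: [0.938, -0.348, 0.001, -0.0]
contact_force: [0.1, 0.9, 0.7]
opening: 0.008
box xyz -37.8 168.6 118.2 lidA(bar at grasp) 0.276 F box -0.9 0.2 0.7 open 0.008 t 28.25 q [ 0.26  0.96 -0.38  1.38  0.41  0.88 -0.95]
```

View pics/w16.png

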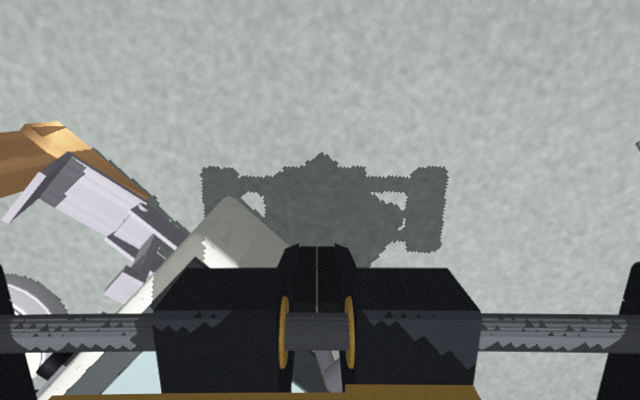

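View pics/s16.png

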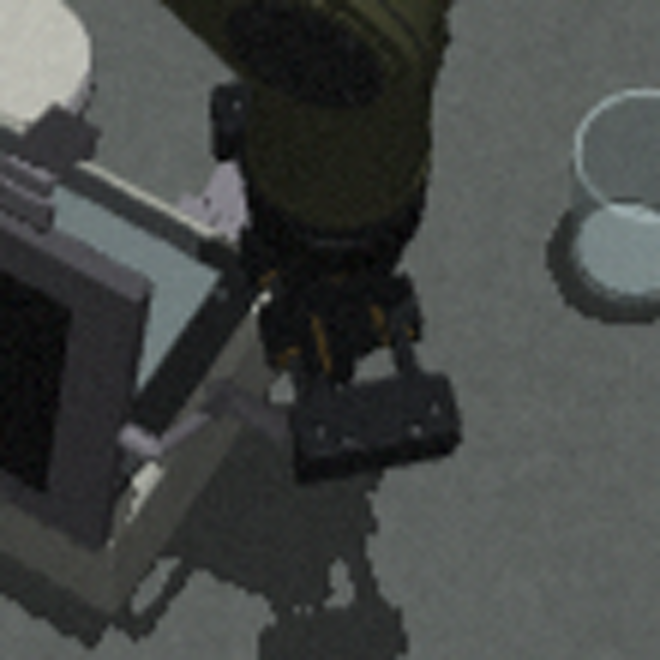

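```bash
python3 -m jog '[[-0.0042,0.0042,0.005,0,1],[0.0035,0.0035,0,0,1],[0.0035,0.0035,0,0,1],[0.0035,0.0035,0,0,1],[0,0,0,0,1]]'; python3 st.py;  python3 -m jog '[[0.003,0.003,0,0,1],[0.003,0.003,0,0,1],[0,0,0,0,1]]'; python3 st.py
```

```text
clock: 28.85
tool_pos: [0.6932, -0.1172, 0.112]
eef_rot: [0.937, -0.349, 0.0, 0.001]
contact_force: [-0.2, -0.7, 1.1]
opening: 0.005
box xyz -21.0 161.7 112.0 lidA(bar at grasp) 0.267 F box 0.7 -0.3 1.1 open 0.005 t 28.85 q [ 0.28  0.96 -0.38  1.39  0.41  0.87 -0.93]
clock: 29.15
tool_pos: [0.6936, -0.1242, 0.1116]
eef_rot: [0.938, -0.348, -0.0, 0.0]
contact_force: [-0.2, 1.1, -0.9]
opening: 0.004
box xyz -14.0 161.5 111.6 lidA(bar at grasp) 0.282 F box -1.1 -0.1 -0.9 open 0.004 t 29.15 q [ 0.3   0.96 -0.38  1.39  0.41  0.87 -0.92]
```

```bash
for i in 1; do python3 -m jog '[[0.003,0.003,0,0,1],[0.003,0.003,0,0,1],[0,0,0,0,1]]'; python3 st.py; done; python3 -m jog '[[0.003,0.003,0,0,1],[0.003,0.003,0,0,1],[0,0,0,0,1]]'; python3 st.py; python3 - <<'E'
from h import *
im=r.snapshot('scene'); crop(im,300,200,410,310,6,'s17')
E
```

```text
clock: 29.45
tool_pos: [0.6944, -0.134, 0.1119]
eef_rot: [0.937, -0.348, 0.0, 0.001]
contact_force: [-0.5, -1.1, -0.2]
opening: 0.003
box xyz -4.2 161.6 111.9 lidA(bar at grasp) 0.316 F box 1.0 -0.6 -0.2 open 0.003 t 29.45 q [ 0.31  0.97 -0.38  1.38  0.42  0.88 -0.91]
clock: 29.75
tool_pos: [0.6951, -0.1395, 0.112]
eef_rot: [0.938, -0.348, -0.0, -0.001]
contact_force: [-0.2, 3.3, 0.1]
opening: 0.005
box xyz 1.3 161.9 112.0 lidA(bar at grasp) 0.337 F box -3.3 0.0 0.1 open 0.005 t 29.75 q [ 0.32  0.97 -0.39  1.37  0.41  0.88 -0.89]
```

View pics/s17.png

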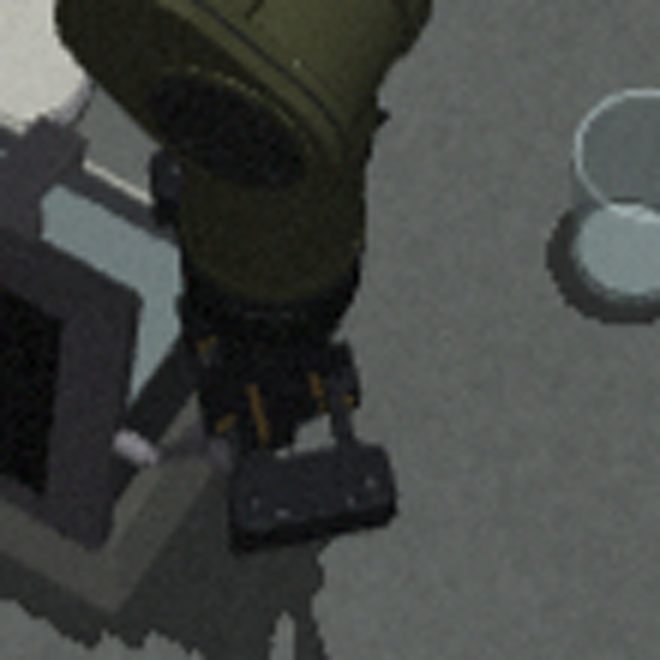

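```bash
python3 -m jog '[[0.002,0.002,0,0,1],[0.002,0.002,0,0,1],[0,0,0,0,1]]'; python3 st.py; python3 -m jog '[[0.002,0.002,0,0,1],[0.002,0.002,0,0,1],[0,0,0,0,1]]'; python3 st.py
```

```text
clock: 30.1
tool_pos: [0.6953, -0.1405, 0.112]
eef_rot: [0.938, -0.346, -0.002, -0.003]
contact_force: [-2.0, 9.5, 2.6]
opening: 0.007
box xyz 2.4 162.0 112.0 lidA(bar at grasp) 0.341 F box -9.6 -1.3 2.6 open 0.007 t 30.1 q [ 0.32  0.97 -0.39  1.37  0.41  0.89 -0.88]
clock: 30.4
tool_pos: [0.6953, -0.1413, 0.112]
eef_rot: [0.939, -0.345, -0.003, -0.006]
contact_force: [-4.6, 16.5, 3.5]
opening: 0.003
box xyz 3.2 162.0 112.0 lidA(bar at grasp) 0.344 F box -16.8 -3.3 3.5 open 0.003 t 30.4 q [ 0.33  0.97 -0.4   1.36  0.41  0.89 -0.87]
```

```bash
python3 - <<'E'
from h import *
im=r.snapshot('scene'); crop(im,290,180,380,300,6,'s18')
im=r.snapshot('top'); crop(im,320,80,440,180,6,'t18')
E
```

```text
(no output)
```

View pics/s18.png

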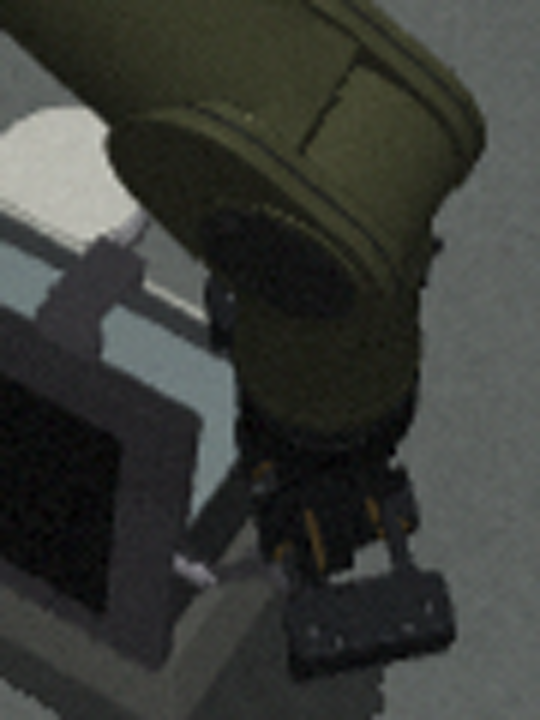

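View pics/t18.png

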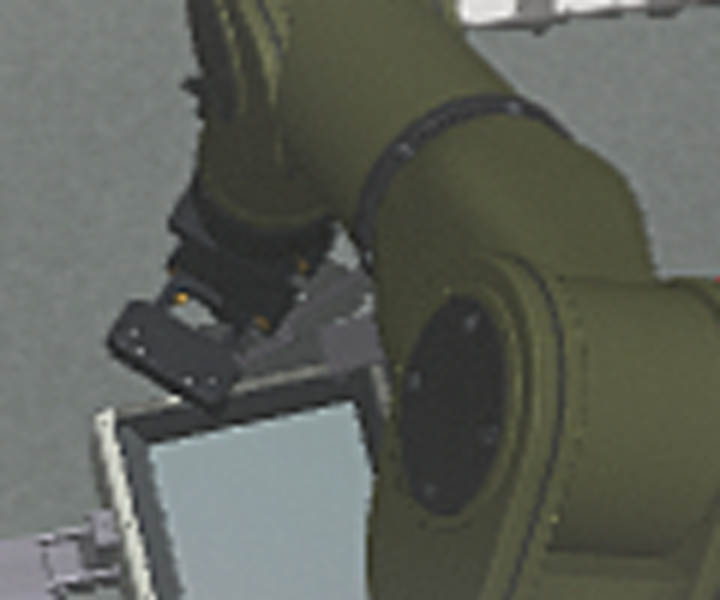

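```bash
python3 - <<'E'
from go import *
p=np.load('box.npy')
for h in (-6,4,8):
  for A in (1.25,1.3,1.345,1.38,1.40):
    print(h,A,proj('scene',T(p,[((85-182*np.cos(A)+h*np.sin(A))/1e3,.125,(100+182*np.sin(A)+h*np.cos(A))/1e3)]))[0].round(1))
E
```

```text
-6 1.25 [328.  242.2]
-6 1.3 [326.1 244.2]
-6 1.345 [324.4 246.1]
-6 1.38 [323.  247.6]
-6 1.4 [322.1 248.6]
4 1.25 [325.9 244.4]
4 1.3 [324.  246.5]
4 1.345 [322.2 248.6]
4 1.38 [320.7 250.2]
4 1.4 [319.9 251.2]
8 1.25 [325.1 245.3]
8 1.3 [323.1 247.5]
8 1.345 [321.3 249.6]
8 1.38 [319.8 251.3]
8 1.4 [319.  252.3]
```

```bash
python3 -m jog '[[-0.004,-0.004,0,0,1],[-0.006,-0.006,0,0,1],[-0.01,-0.01,0,0,1],[-0.015,-0.015,0,0,1],[-0.015,-0.015,0,0,1],[0,0,-0.03,0,1],[0,0,-0.04,0,1],[0,0,-0.04,0,1],[-0.02,-0.02,0,0,1],[-0.02,-0.02,0,0,1],[-0.02,-0.02,0,0,1],[0,0,0,0,1]]'; python3 st.py; python3 - <<'E'
from h import *
im=r.snapshot('scene'); crop(im,280,180,380,300,6,'s19')
im=r.snapshot('top'); crop(im,320,80,440,180,6,'t19')
im=r.snapshot('wrist'); cv2.imwrite('pics/w19.png',im[:,:,::-1])
E
```

```text
clock: 31.7
tool_pos: [0.6836, 0.0093, 0.2224]
eef_rot: [0.939, -0.344, -0.0, -0.002]
contact_force: [-0.4, 1.2, -0.2]
opening: 0.002
box xyz -147.9 161.7 222.4 lidA(bar at grasp) 0.528 F box -1.2 -0.3 -0.2 open 0.002 t 31.7 q [ 0.12  0.81 -0.41  1.38  0.34  1.02 -1.06]
```

View pics/s19.png

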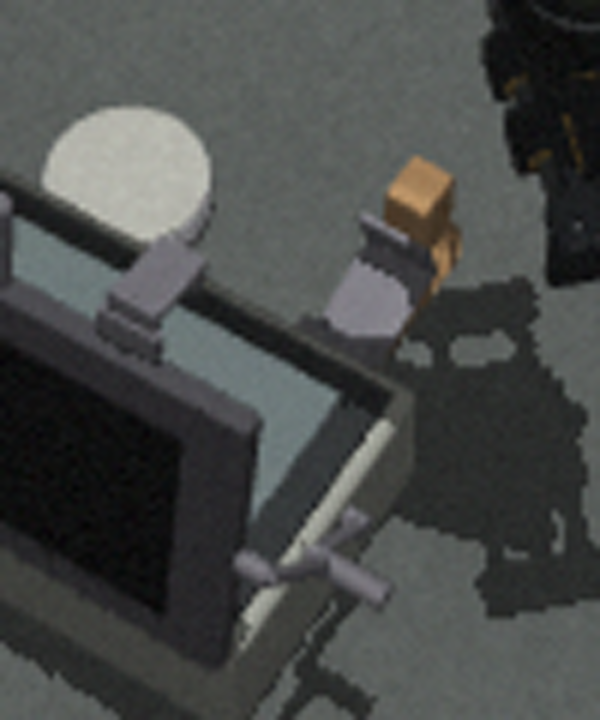

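View pics/t19.png

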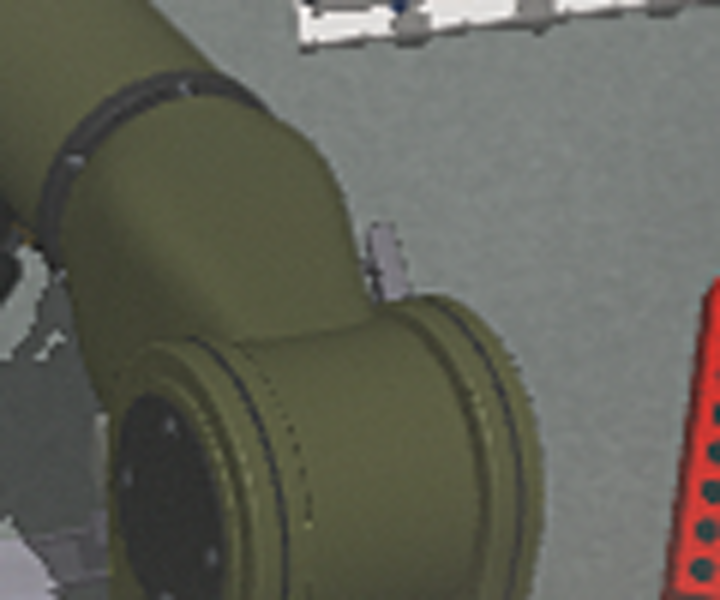

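View pics/w19.png

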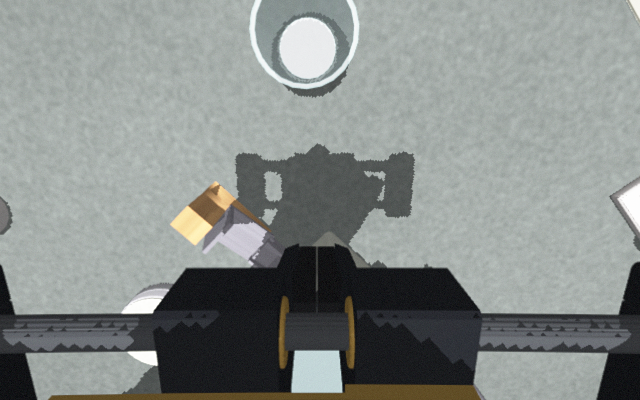

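```bash
python3 - <<'E'
from go import *
p=np.load('box.npy')
for n,(x,z) in dict(start=(8.5,130),str=(22.8,121.5),lock=(28,117)).items():
    print(n,proj('scene',T(p,[(x/1e3,.138,z/1e3),(x/1e3,.178,z/1e3)])).round(1).tolist())
im=r.snapshot('scene')
for d in r.cut_out('elbow_pin','scene'):
    print(d['score'],d['rect'])
E
```

```text
start [[335.2, 265.8], [347.7, 273.2]]
str [[332.4, 271.2], [344.8, 278.6]]
lock [[331.3, 273.4], [343.7, 280.8]]
```

```bash
python3 -m jog '[[0,0,-0.04,0,1],[0,0,-0.04,0,1],[0,0,-0.04,0,1],[0,0,-0.04,0,1],[0.02,0.02,0,0,1],[0.03,0.03,0,0,1],[0.025,0.025,0,0,1],[0,0,0,0,1],[0,0,0,0,1]]'; python3 st.py; python3 - <<'E'
from go import *
p=np.load('box.npy')
c=r.get_calibration('wrist'); im=r.snapshot('wrist'); crop(im,270,130,430,270,5,'w20')
for n,(x,z) in dict(start=(8.5,130),str=(22.8,121.5),lock=(28,117)).items():
    print(n,((proj('wrist',T(p,[(x/1e3,.138,z/1e3),(x/1e3,.178,z/1e3)]),c)-[270,130]+.5)*5).round(1).tolist())
print('pivot',((proj('wrist',T(p,[(-.015,.133,.075),(.070,.14,.184)]),c)-[270,130]+.5)*5).round(1).tolist())
E
```

```text
clock: 32.85
tool_pos: [0.6918, -0.105, 0.3815]
eef_rot: [0.937, -0.35, -0.0, 0.0]
contact_force: [-0.3, 0.6, -1.0]
opening: 0.008
box xyz -33.3 161.2 381.5 lidA(bar at grasp) 1.178 F box -0.6 -0.3 -1.0 open 0.008 t 32.85 q [ 0.27  0.72 -0.43  1.07  0.28  1.41 -0.83]
start [[288.7, 364.8], [412.6, 246.1]]
str [[329.6, 394.9], [451.1, 279.9]]
lock [[343.6, 403.7], [463.8, 290.3]]
pivot [[205.7, 257.1], [508.0, 628.0]]
```

View pics/w20.png

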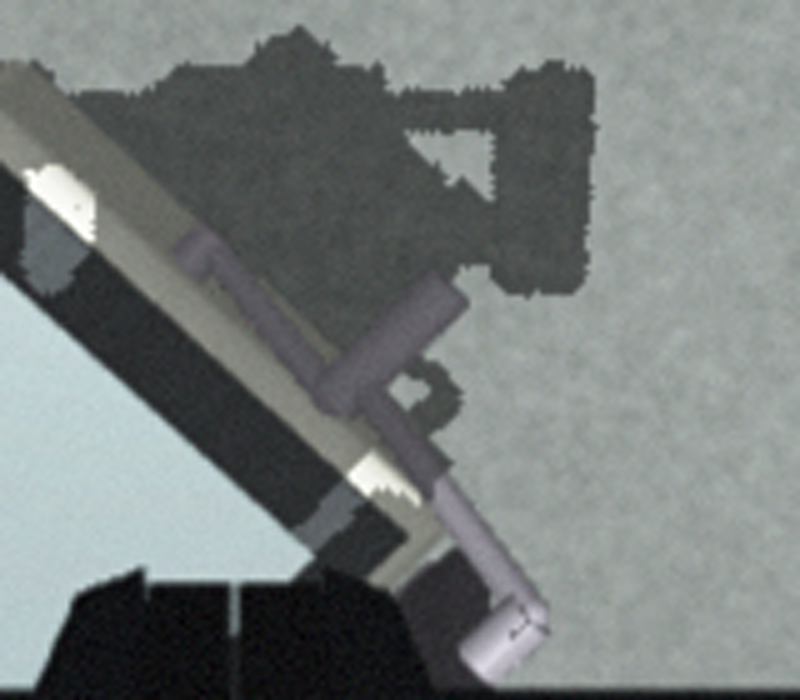

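```bash
python3 - <<'E'
from go import *
crop(cv2.imread('pics/w14.png')[:,:,::-1],270,130,430,270,5,'w14c')
print((np.array([[331,207],[356,183]])-[270,130]+.5)*5)
im=r.snapshot('scene'); crop(im,280,180,380,300,6,'s20')
E
```

```text
[[307.5 387.5]
 [432.5 267.5]]
```

View pics/w14c.png

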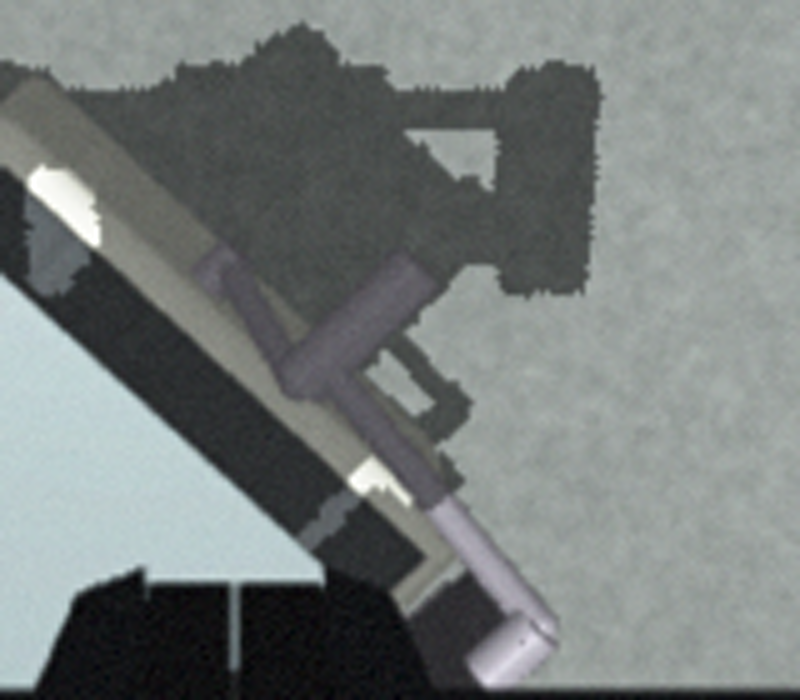

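View pics/s20.png

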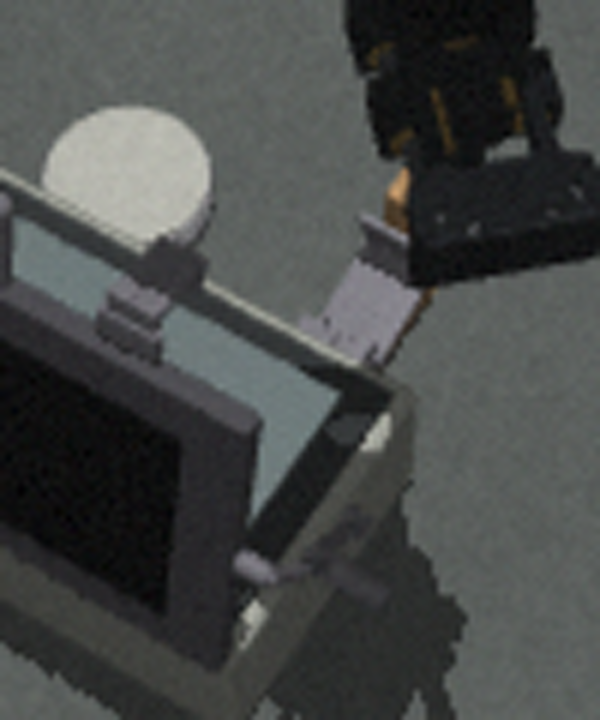

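```bash
python3 - <<'E'
from h import *
print(r.finish_job(), r.get_state()['clock'])
E
```

```text
the job is handed in; nothing more can be done
the job is handed in; nothing more can be done
```

I finished every step and handed the job in at about 33 s of the 72 s allowed; no verdict came back.

- **Wedge:** I lifted the wooden wedge out of its stand and set it down in front of the catch. I then gripped its block by the sides and pushed it in until the foot's lip met the block. The force rose to 11 N with no further travel. Pictures after I let go show the lip against the block, and it was still there after I pressed the stay.
- **Lid:** I raised the lid by its bar to about 1.35 rad and let go, and it stayed up.
- **Stay:** I pressed the elbow pin back with closed fingers until it stopped hard at 17 N, then moved the arm clear.

**Last checks:**
- **Elbow:** I can't read the joint angle directly, so I judged the lock from pictures. Without correction, the wrist picture left the pin between straight and locked. After removing the offset seen before pressing, both the scene and wrist views put it at the locked position, and the hard stop agrees.
- **Lid and pictures:** Rough readings of the lid corner put it at about 1.38–1.40 rad. In the views I took, the wedge was still under the foot and nothing near the box looked moved. I did not measure the positions of the other bench items.
- **Contact:** The force reading was near zero with the arm clear.

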